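Vent the vacuum unit and take out its port plug

TASK

Pull the vacuum unit's black vent knob out until it stays at its outer detent. With the vent left open, unscrew the cross-handled plug from the port beside it, draw it clear and lay it gently in the steel tray without dropping it; then push the vent knob fully home and let go. Leave the other things on the bench where they are.

Things in the scene. Friction and masses are not known exactly. Their poses are not given: they have to be found in the camera images.
- unit: Vacuum unit: fixed white case with blue front, 400 mm wide, 220 deep, 165 high; gauge on its top towards the back. Origin: centre of its underside. x points from front to back (away from the robot), y left, z up. On its front, 110 mm above the bench: the port, 95 mm left of the middle as seen from the robot, and the vent knob, 125 mm right of it.
- port_mouth (a point): Centre of the mouth of the horizontal port: a steel neck, 76 mm across, standing 52 mm out from the front face of the unit. Axes as the unit's: x points straight into the port, y left, z up.
- plug_hub (a point): Loose bare-metal plug (about 320 g): this point is where the 4 arms of its cross handle meet, on its axis; x runs along its shank to the tip. Arms lie along (0,+-1,+-1) of its own y, z (an X from the front at the start); each a bar 14 mm square ending 58 mm from the axis. Hub 34 mm across, from 15 mm in front of this point to 21 mm behind. At the start it is 33 mm in front of the port mouth.
- plug: The same plug (same point and axes): its thread. It unscrews anticlockwise seen from the front (top goes left, +y), moving out 12 mm over 135 degrees with 2 to 3 mm of play; the arms then form an upright +. From about 125 to 145 degrees it draws straight out; end stop near 150: ease back from it before drawing, as a plug forced against it binds. A straight pull before 120 is held by the thread.
- plug_tip (a point): End of the plug's shank on its axis, 78 mm behind the hub point. From the hub: a flange 62 mm across and 6 mm thick that bears on the port mouth at the start, then a shank 32 mm across with two small lugs (48 mm over their ends), 45 mm deep in the port.
- vent (a joint): Pull of the vent knob in m: 0 fully home, 0.025 fully out, straight towards the front of the unit (its -x). It is sprung to both ends, away from the middle; moving it takes about 4 N.
- vent_knob (a point): Centre of the black vent knob: a disc 40 mm in diameter, 22 mm thick, axis horizontal (the unit's x), on a 14 mm stem. It moves with the knob. When home its front face stands 67 mm out from the case and a fixed collar 44 mm across ends 25 mm behind its rear face.
- tray_in (a point): Centre of the inner floor of the fixed shallow steel tray, open on top: 220 mm (its x) by 200 mm (its y) outside, walls 4 mm thick and 35 mm high. It stands to the left or to the right; a grey balance stands on the other side.
Things that resemble listed ones, but are neither listed nor needed, are in the scene too. Leave any pink look-alike of the plug alone.

How it is judged:
By the outcome, as a careful person would: the job done as asked, in the order asked, and still so for the second after the job is handed in, with the robot touching nothing.
It also fails if it takes over 72 s, if anything falls off the work surface, if the arm or the gripper's body presses on something with over 40 N, if the wrist force passes 120 N, or if a joint passes its speed limit or range.

ROBOT

A 7-joint arm with a two-finger parallel gripper is mounted at the origin on the work surface. World frame = base frame: x ahead of the robot, y to its left, z up, the work surface at z = 0. Lengths are in m, angles in rad, forces in N, time in s.
With the tool pointing down it reaches from about 0.4 to 0.875 m from the base axis. Payload 6.5 kg.
Tool frame: the origin (TCP) lies at the very end of the fingers, on their centre line; the grasp point (between the pads) lies 19 mm behind it; z points along the fingers, x is the direction in which the jaws open and shut, and the axes are right-handed (so a half turn about z gives the same grasp; the last joint's range is limited). The gripper opens to 88 mm and grips with 3 to 60 N. Pads are 18 mm wide; open, the fingers measure 123 mm over their backs; the gripper's body (75 mm by 187 mm) begins 45 mm behind the grasp point.
Start: joints at [-1.188, 0.536, -0.004, 1.538, 0.003, 1.067, -0.071], TCP at [0.282, 0.586, 0.239] pointing down, gripper open.
Joint ranges: [-2.7, 2.7], [-0.37, 2.16], [-1.27, 1.26], [0.24, 2.4], [-1.31, 4.45], [0.19, 1.91], [-2.76, 2.76]. Speed limits (rad/s): [2.39, 2.39, 3.14, 3.14, 3.14, 3.14, 3.14].

INTERFACE

Orientations are given as a unit quaternion [w, x, y, z].
In Python, from bench import ctrl, vision gives the robot as it stands. The module is installed in compiled form; this text tells all that it offers.
- The arm moves only by the tool send_rows, never from a script. Its argument "deltas" is text: rows parted by semicolons, each of 5 numbers parted by spaces: the shift along the tool's x, y, z in mm, then the turn about the tool's z in rad, then the closure, from 0 (fully open) to 1 (shut). In form: tx ty tz roll fingers; .... A call has 1 to 5 rows; each row is the pose to reach, as a shift and turn from the pose commanded when the call began, along the tool's axes at that moment; what a row does not reach only later rows make up. A row lasts 1/8 s, in which the tool goes at most 62.5 mm and 10.7 degrees, less where a joint would pass 70% of its speed; a pose out of reach is approached as far as the arm can. A call with a gripper value outside its range is refused whole. The fingers move at their own pace and stop on an object; "grip_force" is the grip in N (left out, the last holds). Time passes only in rows, so rows that repeat a pose let the fingers close. It gives the time, the measured TCP pose, the force and the opening at its end, in the units of the state.
- ctrl.read_state(): the state, without advancing time (a new reading comes with each control period).
- vision.capture(name): name is "scene" or "top"; returns a dict with "frame" (480x640x3 uint8, red, green, blue), "fx", "fy", "cx", "cy" (pixels), "k1" (the pictures are not rectified: a ray, as slopes to the right and down, at radius r is drawn at 1 + k1 r^2 times it, then the intrinsics apply), "cam_to_world" (4x4, takes a point from camera to world coordinates). Camera axes: x right, y down, z forward; pixel columns grow to the right and rows downward; lengths in m; the calibration is good to about 2 mm. A picture is of the moment at which its call begins. There is no depth.
- ctrl.job_done(): hands the job in, once; it reports no verdict.
The state is a dict: "time": time; "q": joint angles; "qvel": joint speeds; "joint_torque": joint torques, N m; "tool_pos": TCP position; "tool_rot": TCP orientation; "ft_force": force on the tool from outside, world axes, zero at the start; "wrist_torque": the same for the moment, N m; "width": opening from 0.0 (shut) to 1.0 (fully open).
Only numpy, scipy, OpenCV 4.12 (cv2) and the standard library are available. Lean on these libraries where they do the work, as an engineer would, in place of code of your own. Each camera call takes 0.05 s, during which the arm holds its last target. There are 200 camera calls.

## Working session

There is one attempt and no reset: what is moved stays moved. The work goes in short steps, Python scripts to look and compute and a tool call to move; the robot and the scene stay as the last step left them, time stands still between calls to the robot, and variables do not carry over. Pictures are saved under pics/ and viewed, about 8 in all and at most 12, crops included, and the job is handed in when it is done.

Besides the shell and the picture viewer there is one more tool, called after "Emit:" as a command line: name --argument value ..., lists and objects as JSON in quotes. send_rows: Moves the arm, as the interface text tells. Its arguments: {"type":"object","properties":{"deltas":{"type":"string"},"grip_force":{"type":"number"}},"required":["deltas"]}

```bash
mkdir -p pics; cat > h.py <<'E'
import numpy as np, cv2
from bench import ctrl, vision
from scipy.spatial.transform import Rotation as R
def rot(): 
    w,x,y,z=ctrl.read_state()["tool_rot"]; return R.from_quat([x,y,z,w]).as_matrix()
def shot(n,fn=None):
    c=vision.capture(n)
    if fn: cv2.imwrite("pics/"+fn,c["frame"][:,:,::-1])
    return c
def ray(c,u,v):
    x=(u-c["cx"])/c["fx"];y=(v-c["cy"])/c["fy"];d=np.hypot(x,y);r=d
    for _ in range(20): r=d/(1+c["k1"]*r*r)
    s=r/d if d>0 else 1
    M=np.array(c["cam_to_world"]);return M[:3,3],M[:3,:3]@np.array([x*s,y*s,1])
def plane(c,u,v,ax,val):
    o,d=ray(c,u,v);return o+d*(val-o[ax])/d[ax]
def tri(c1,p1,c2,p2):
    o1,d1=ray(c1,*p1);o2,d2=ray(c2,*p2)
    t=np.linalg.lstsq(np.c_[d1,-d2],o2-o1,rcond=None)[0]
    a=o1+t[0]*d1;b=o2+t[1]*d2;return (a+b)/2,np.linalg.norm(a-b)
def proj(c,P):
    M=np.array(c["cam_to_world"]);p=M[:3,:3].T@(np.array(P)-M[:3,3]);x,y=p[:2]/p[2];f=1+c["k1"]*(x*x+y*y)
    return c["fx"]*x*f+c["cx"],c["fy"]*y*f+c["cy"]
E
python3 - <<'E'
from h import *
np.set_printoptions(precision=3,suppress=True)
for n in("scene","top"):
    c=shot(n,n+"0.png");print(n,c["fx"],c["cx"],c["cy"],c["k1"]);print(np.array(c["cam_to_world"]))
s=ctrl.read_state();print(s);print(rot())
E
```

```text
scene 519.863906337912 319.82142317609714 242.87975708024032 -0.02662521157281686
[[ 0.284  0.798 -0.532  1.244]
 [ 0.959 -0.236  0.158 -0.067]
 [ 0.    -0.555 -0.832  1.08 ]
 [ 0.     0.     0.     1.   ]]
top 448.3276057200339 319.5912437017495 241.22990126134997 0.020231002485619435
[[-0.018 -0.988  0.153  0.4  ]
 [-1.     0.021  0.016  0.108]
 [-0.019 -0.153 -0.988  1.358]
 [ 0.     0.     0.     1.   ]]
{'time': 0.1, 'q': array([-1.188,  0.537, -0.004,  1.539,  0.003,  1.067, -0.071]), 'qvel': array([ 0.   , -0.001, -0.   , -0.003, -0.   ,  0.   ,  0.   ]), 'joint_torque': array([  0.003, -57.208,   0.994, -25.223,  -0.056,   0.013,   0.   ]), 'tool_pos': array([0.282, 0.585, 0.238]), 'tool_rot': array([ 0.   ,  0.847,  0.532, -0.001]), 'ft_force': array([0.235, 0.172, 0.383]), 'wrist_torque': array([0.002, 0.   , 0.035]), 'width': 1.0015761634643932}
[[ 0.434  0.901 -0.001]
 [ 0.901 -0.434 -0.001]
 [-0.001  0.    -1.   ]]
```

View pics/scene0.png

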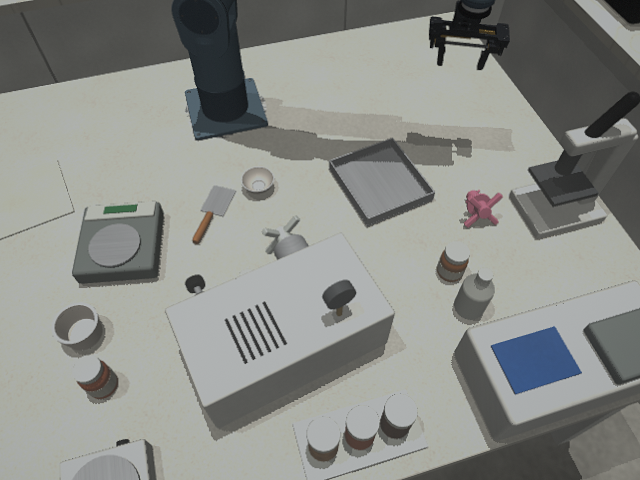

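View pics/top0.png

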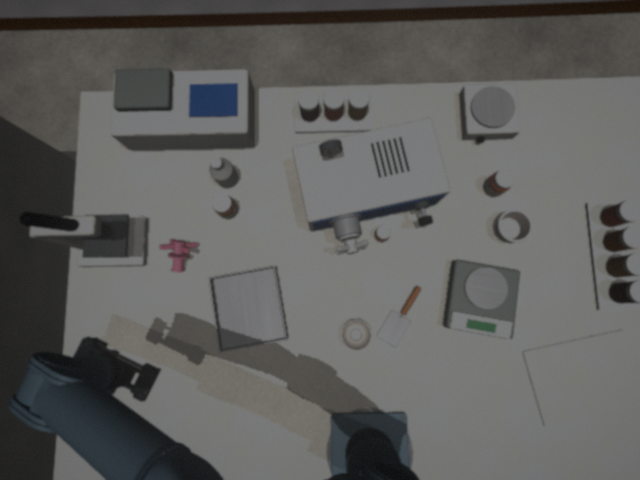

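Scene: unit around (280,320), gauge (340,295), vent knob (195,284), plug (288,240), tray (382,180), balance right; the camera looks from behind the unit. Top: plug (347,243), knob (423,217), a small white item (382,232) between them, tray (249,308). Pink decoy is at (178,253). Next: a closer crop.

```bash
python3 - <<'E'
from h import *
a=cv2.imread("pics/top0.png")[180:270,300:460];b=cv2.imread("pics/scene0.png")[200:310,170:330]
a=cv2.resize(a,None,fx=5,fy=5*.67*1,interpolation=2)[:300];a=cv2.convertScaleAbs(a,alpha=2.2)
b=cv2.resize(b,None,fx=5,fy=2.7,interpolation=2)[:300]
cv2.imwrite("pics/c1.png",np.vstack([a,b]))
# unit top: white mask contour in top image
from h import *
for n,seed in(("top",(400,180)),("scene",(300,290))):
    c=shot(n);f=cv2.cvtColor(c["frame"],cv2.COLOR_RGB2HSV)
    g=c["frame"][:,:,::-1].copy();print(n,g[seed[1],seed[0]])
c=shot("top")
# rough points
np.set_printoptions(precision=3,suppress=True)
cs=shot("scene")
for nm,t,s,z in(("hub",(347,243),(283,234),.11),("knob",(423,217),(195,284),.13)):
    print(nm,plane(c,*t,2,z),plane(cs,*s,2,z),tri(c,t,cs,s))
for nm,p,z in(("c",(293,148),.165),("c",(433,120),.165),("c",(448,192),.165),("c",(308,228),.165),("t",(211,280),.035),("t",(275,266),.035),("t",(287,337),.035),("t",(220,350),.035),("vial",(382,232),.06)):print(nm,plane(c,*p,2,z))
for nm,p,z in(("c",(167,312),.165),("c",(343,235),.165),("c",(393,312),.165),("c",(207,408),.165),("t",(330,162),.035),("t",(391,140),.035),("t",(433,190),.035),("t",(370,222),.035)):print("s",nm,plane(cs,*p,2,z))
E
```

```text
top [124 124 123]
scene [179 179 176]
hub [0.587 0.052 0.11 ] [0.577 0.043 0.11 ] (array([0.584, 0.047, 0.119]), np.float64(0.010282068263484495))
knob [ 0.652 -0.161  0.13 ] [ 0.662 -0.167  0.13 ] (array([ 0.655, -0.166,  0.118]), np.float64(0.0050682277868732035))
c [0.849 0.197 0.165]
c [ 0.92  -0.195  0.165]
c [ 0.713 -0.224  0.165]
c [0.622 0.158 0.165]
t [0.496 0.453 0.035]
t [0.534 0.264 0.035]
t [0.327 0.229 0.035]
t [0.294 0.423 0.035]
vial [ 0.625 -0.054  0.06 ]
s c [ 0.73  -0.226  0.165]
s c [0.654 0.159 0.165]
s c [0.854 0.196 0.165]
s c [ 0.936 -0.182  0.165]
s t [0.332 0.231 0.035]
s t [0.302 0.419 0.035]
s t [0.501 0.459 0.035]
s t [0.552 0.268 0.035]
```

View pics/c1.png

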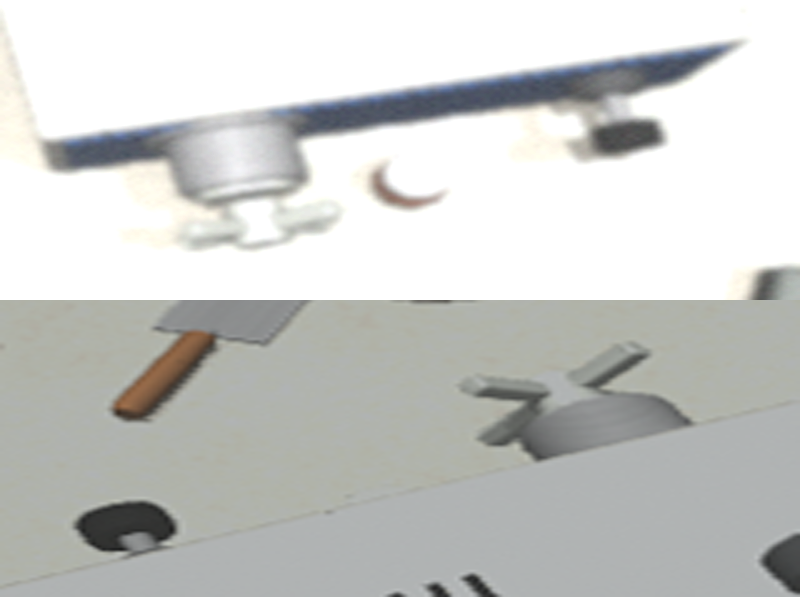

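```bash
python3 - <<'E'
from h import *
np.set_printoptions(precision=4,suppress=True)
c=shot("top");s=shot("scene")
T=lambda u,v:(300+u/5,180+v/3.35)
S=lambda u,v:(170+u/5,200+(v-300)/2.7)
for p in(T(60,136),T(400,87),T(720,43)):print("front edge top",plane(c,*p,2,.165))
for p in(S(20,582),S(400,492),S(780,405)):print("front edge scene",plane(s,*p,2,.165))
# blue mask lower edge -> bench level? and white mask of top via hsv, min area rect in world
for n,cam,seed in(("top",c,(360,180)),("scene",s,(210,330))):
    g=cv2.cvtColor(cam["frame"],cv2.COLOR_RGB2HSV)
    im=cam["frame"].copy();m=np.zeros((482,642),np.uint8)
    cv2.floodFill(im,m,seed,255,(3,3,3),(3,3,3),4|(255<<8)|cv2.FLOODFILL_MASK_ONLY)
    m=cv2.morphologyEx(m[1:-1,1:-1],cv2.MORPH_CLOSE,np.ones((15,15)))
    k=max(cv2.findContours(m,0,2)[0],key=cv2.contourArea)[:,0]
    W=np.array([plane(cam,u,v,2,.165)[:2] for u,v in k],np.float32)
    r=cv2.minAreaRect(W);print(n,len(k),r,cv2.boxPoints(r).tolist())
print("hub top",plane(c,*T(262,225),2,.115),"armL",plane(c,*T(186,236),2,.151),"armR",plane(c,*T(337,212),2,.151))
print("scene armends",plane(s,*S(470,388),2,.151),plane(s,*S(638,350),2,.151))
print("neck edges",plane(c,*T(178,185),2,.11),plane(c,*T(305,165),2,.11))
print("knob l r ",plane(c,*T(593,138),2,.115),plane(c,*T(664,130),2,.115),"rear top",plane(c,*T(628,121),2,.13), "scene",plane(s,*S(125,505),2,.128),plane(s,*S(78,520),2,.115),plane(s,*S(174,525),2,.115))
E
```

```text
front edge top [0.642  0.1473 0.165 ]
front edge top [ 0.6784 -0.0383  0.165 ]
front edge top [ 0.7109 -0.2132  0.165 ]
front edge scene [ 0.717  -0.2103  0.165 ]
front edge scene [ 0.6849 -0.0506  0.165 ]
front edge scene [0.6529 0.1213 0.165 ]
top 603 ((0.60564124584198, 0.12893164157867432), (1.8339524269104004, 1.2364083528518677), 89.83519744873047) [[-0.015197905711829662, -0.7862626314163208], [1.2212053537368774, -0.7898190021514893], [1.2264803647994995, 1.0441259145736694], [-0.00992286205291748, 1.047682285308838]]
scene 404 ((0.7869932055473328, -0.016700997948646545), (0.2157580405473709, 0.39181503653526306), 11.249126434326172) [[0.6429700255393982, 0.15439824759960175], [0.7194034457206726, -0.22988931834697723], [0.9310163855552673, -0.18780024349689484], [0.8545829653739929, 0.19648732244968414]]
hub top [0.5739 0.0371 0.115 ] armL [0.5607 0.0806 0.151 ] armR [ 0.5787 -0.0019  0.151 ]
scene armends [ 0.5897 -0.0004  0.151 ] [0.5738 0.0797 0.151 ]
neck edges [0.6096 0.0831 0.11  ] [0.6252 0.011  0.11  ]
knob l r  [ 0.6437 -0.1509  0.115 ] [ 0.6497 -0.1909  0.115 ] rear top [ 0.6547 -0.1679  0.13  ] scene [ 0.6409 -0.1642  0.128 ] [ 0.6406 -0.1869  0.115 ] [ 0.6566 -0.1483  0.115 ]
```

Emit:
send_rows --deltas "-35 45 0 -0.13 0.25; -70 90 0 -0.26 0.25; -105 135 0 -0.39 0.25; -140 180 0 -0.52 0.25; -175 225 0 -0.64 0.25" --grip_force 30

```text
time: 1.02
tool_pos: [0.4096, 0.3286, 0.239]
tool_rot: [0.0, 0.635, 0.773, 0.0]
ft_force: [-0.6, 0.2, -0.3]
width: 0.748
```

```bash
cat >> h.py <<'E'
UX=np.array([.9816,.1908,0]);UY=np.array([-.1908,.9816,0]);HUB=np.array([.5765,.0397,.11]);KNOB=np.array([.648,-.1695,.11])
def to(P):
    s=ctrl.read_state();d=rot().T@(np.array(P)-s["tool_pos"]);Rr=rot()
    print("t",round(s["time"],2),"pos",np.round(s["tool_pos"],4),"delta mm",np.round(d*1000,1),"yaw x",round(np.degrees(np.arctan2(Rr[1,0],Rr[0,0])),1),"F",np.round(s["ft_force"],1),"w",round(s["width"],3),"q7",round(s["q"][6],2))
E
python3 -c "
from h import *
to(KNOB+[0,0,.0])"
```

```text
t 1.02 pos [0.4096 0.3286 0.239 ] delta mm [-534.9  137.1  129. ] yaw x 101.2 F [-0.6  0.2 -0.3] w 0.748 q7 0.98
```

Emit:
send_rows --deltas "-53 14 0 0 0.25; -107 27 0 0 0.25; -160 41 0 0 0.25; -214 55 0 0 0.25; -267 69 0 0 0.25"

```text
time: 1.65
tool_pos: [0.5281, 0.0796, 0.2391]
tool_rot: [0.0, 0.636, 0.771, 0.0]
ft_force: [0.7, 0.5, 0.9]
width: 0.755
```

Emit:
send_rows --deltas "-53 14 0 0 0.25; -107 27 0 0 0.25; -160 41 0 0 0.25; -214 55 0 0 0.25; -268 68 0 0 0.25"

```text
time: 2.28
tool_pos: [0.6458, -0.1704, 0.2389]
tool_rot: [0.0, 0.636, 0.772, 0.0]
ft_force: [-0.2, 0.7, -0.3]
width: 0.748
```

Emit:
send_rows --deltas "0 0 30 0 0.25; 0 0 60 0 0.25; 0 0 70 0 0.25; 0 0 70 0 0.25"

```text
time: 2.78
tool_pos: [0.6449, -0.1687, 0.1686]
tool_rot: [-0.0, 0.636, 0.771, -0.0]
ft_force: [0.8, 0.0, 0.6]
width: 0.754
```

```bash
python3 - <<'E'
from h import *
to(KNOB)
a=shot("top","t1.png");b=shot("scene","s1.png")
P=ctrl.read_state()["tool_pos"];print(proj(a,P),proj(b,P),proj(a,KNOB),proj(b,KNOB))
a=cv2.imread("pics/t1.png")[150:270,330:490];b=cv2.imread("pics/s1.png")[200:320,110:270]
cv2.imwrite("pics/c2.png",np.vstack([cv2.resize(cv2.convertScaleAbs(a,alpha=1.7),(400*2,300)),cv2.resize(b,(800,300))]))
E
```

```text
t 2.77 pos [ 0.6449 -0.1687  0.1686] delta mm [-1.4  2.9 58.6] yaw x 101.0 F [0.8 0.  0.6] w 0.754 q7 2.02
(np.float64(429.38716801763707), np.float64(216.23208196039116)) (np.float64(188.93631857274966), np.float64(268.174023535789)) (np.float64(424.79335939980047), np.float64(219.90902635694647)) (np.float64(194.72949024226892), np.float64(283.5399280104055))
```

View pics/c2.png

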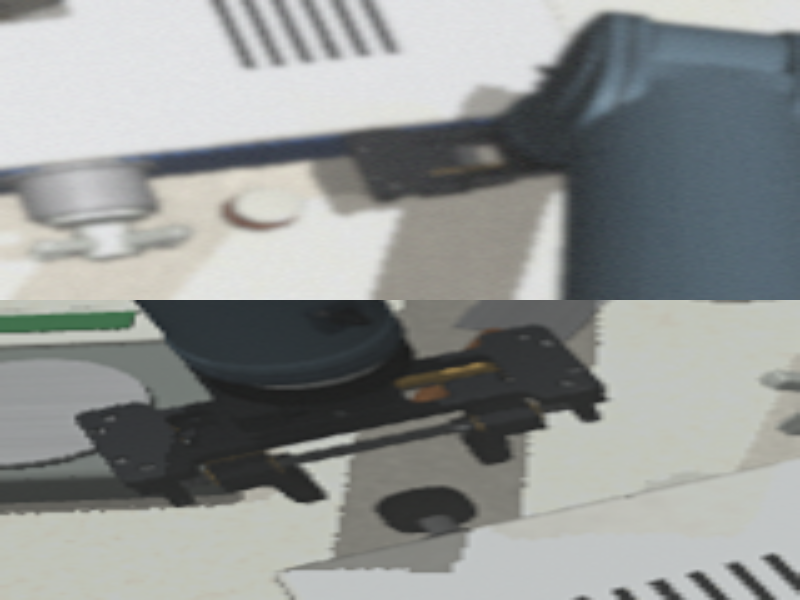

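The picture shows the knob centred below the open jaws (observed (425,510), predicted (424,509) in the crop). Lower, grip, and pull.

Emit:
send_rows --deltas "-1 3 25 0 0.25; -1 3 50 0 0.25; -1 3 69 0 0.25; -1 3 69 0 0.25"

```text
time: 3.38
tool_pos: [0.6475, -0.169, 0.099]
tool_rot: [-0.001, 0.636, 0.771, -0.0]
ft_force: [0.0, -0.4, 0.6]
width: 0.749
```

Emit:
send_rows --deltas "0 0 0 0 0.6; 0 0 0 0 0.6; 0 0 0 0 0.6; 0 0 0 0 0.6" --grip_force 25

```text
time: 3.88
tool_pos: [0.6487, -0.1694, 0.1006]
tool_rot: [0.001, 0.636, 0.771, 0.0]
ft_force: [-0.0, -0.3, 4.2]
width: 0.449
```

Emit:
send_rows --deltas "0 -5 0 0 0.6; 0 -10 0 0 0.6; 0 -16 0 0 0.6; 0 -22 0 0 0.6; 0 -26 0 0 0.6"

```text
time: 4.5
tool_pos: [0.624, -0.1743, 0.1006]
tool_rot: [0.002, 0.636, 0.771, 0.001]
ft_force: [11.0, -0.3, -2.9]
width: 0.448
```

Emit:
send_rows --deltas "0 0 0 0 0.6; 0 0 0 0 0.6"

```text
time: 4.75
tool_pos: [0.6241, -0.1743, 0.1005]
tool_rot: [0.002, 0.636, 0.771, 0.001]
ft_force: [5.4, -0.6, 3.4]
width: 0.442
```

Emit:
send_rows --deltas "0 0 0 0 0.3; 0 0 0 0 0.25; 0 0 -30 0 0.25; 0 0 -65 0 0.25; 0 0 -85 0 0.25"

```text
time: 5.38
tool_pos: [0.6225, -0.1744, 0.1859]
tool_rot: [0.0, 0.636, 0.771, 0.0]
ft_force: [-0.0, 0.1, 0.1]
width: 0.749
```

Emit:
send_rows --deltas "0 0 0 0 0.7; 0 0 0 0 1"

```text
time: 5.62
tool_pos: [0.6216, -0.1739, 0.1833]
tool_rot: [-0.001, 0.636, 0.771, -0.001]
ft_force: [0.2, 0.8, -0.2]
width: 0.545
```

```bash
python3 - <<'E'
from h import *
to(HUB-.078*UY-.002*UX+[0,0,.028])
a=shot("top","t2.png");b=shot("scene","s2.png")
k=KNOB-.025*UX;print(proj(a,k),proj(b,k))
b=cv2.imread("pics/s2.png")[190:320,130:330]
cv2.imwrite("pics/c3.png",cv2.resize(b,(800,520)))
E
```

```text
t 5.62 pos [ 0.6216 -0.1739  0.1833] delta mm [140.3  -5.6  45.4] yaw x 101.0 F [ 0.2  0.8 -0.2] w 0.545 q7 2.03
(np.float64(426.96993396941446), np.float64(228.42243619087392)) (np.float64(190.76100851352285), np.float64(274.54627407213655))
```

View pics/c3.png

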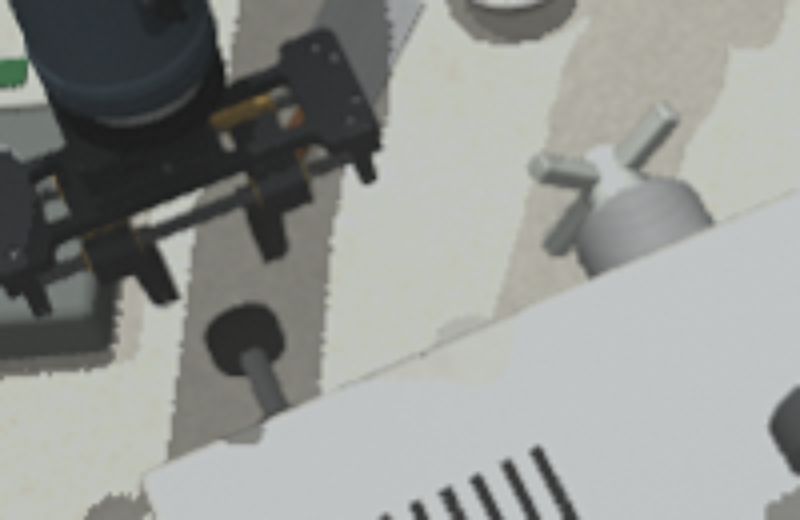

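The knob is at its outer detent: seen at crop (245,338), where a 25 mm pull predicts it. Now to the right of the plug, fingers shut.

Emit:
send_rows --deltas "30 -1 0 0 1; 65 -3 0 0 1; 105 -4 0 0 1; 140 -6 0 0 1; 140 -6 20 0 1"

```text
time: 6.35
tool_pos: [0.5902, -0.0338, 0.1647]
tool_rot: [-0.0, 0.634, 0.773, 0.001]
ft_force: [-0.6, -0.1, -0.9]
width: 0.004
```

Emit:
send_rows --deltas "0 0 15 0 1; 0 0 25 0 1; 0 0 25 0 1; 5 0 25 0 1; 10 0 25 0 1"

```text
time: 6.98
tool_pos: [0.5886, -0.0277, 0.1403]
tool_rot: [0.0, 0.636, 0.771, 0.0]
ft_force: [-0.1, -0.8, -0.4]
width: 0.003
```

Emit:
send_rows --deltas "3 0 0 0 1; 6 -1 0 0 1; 9 -1 0 0 1; 12 -2 0 0 1; 15 -2 0 0 1"

```text
time: 7.6
tool_pos: [0.584, -0.0161, 0.1404]
tool_rot: [0.001, 0.637, 0.771, -0.001]
ft_force: [-0.1, -8.6, 6.6]
width: 0.01
```

Emit:
send_rows --deltas "5 0 0 0 1; 9 -1 0 0 1; 13 -1 0 0 1; 17 -2 0 0 1; 21 -2 0 0 1"

```text
time: 8.22
tool_pos: [0.581, -0.0108, 0.1433]
tool_rot: [0.009, 0.641, 0.768, -0.004]
ft_force: [0.9, -40.0, 21.2]
width: 0.003
```

Emit:
send_rows --deltas "5 0 0 0 1; 10 -1 0 0 1; 14 -1 0 0 1; 18 -2 0 0 1; 22 -2 0 0 1"

```text
time: 8.85
tool_pos: [0.5787, -0.0059, 0.1463]
tool_rot: [0.017, 0.645, 0.764, -0.008]
ft_force: [3.7, -75.4, 36.9]
width: 0.0
```

```bash
python3 - <<'E'
from h import *
to(HUB-.0095*UY-.006*UX+[0,0,.029])
b=shot("scene","s3.png")
b=cv2.imread("pics/s3.png")[180:300,210:370]
cv2.imwrite("pics/c4.png",cv2.resize(b,(800,600)))
E
```

```text
t 8.85 pos [ 0.5787 -0.0059  0.1463] delta mm [35.9 -0.5  6. ] yaw x 99.6 F [  3.7 -75.4  36.9] w 0.0 q7 1.69
```

View pics/c4.png

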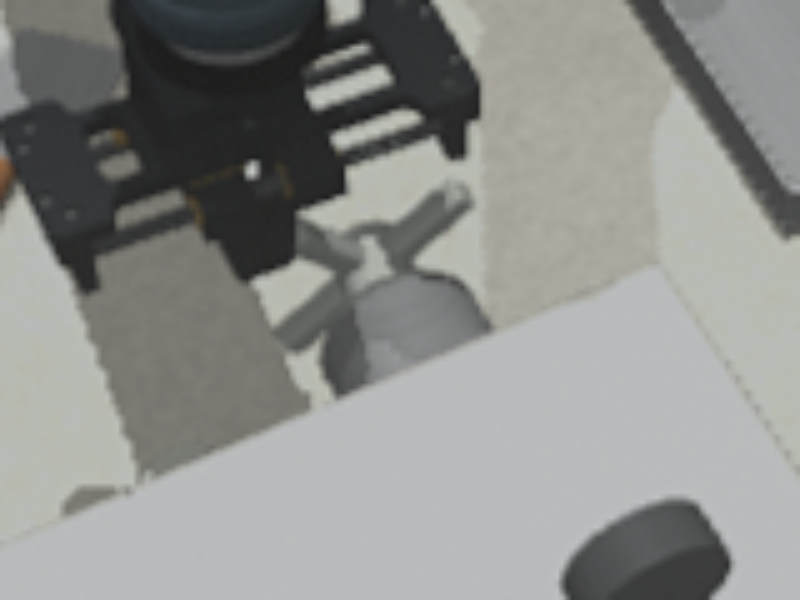

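Force is high (75 N sideways): the fingers rub on the arm end. I'll check how far it has turned.

```bash
python3 - <<'E'
from h import *
b=vision.capture("scene")
for a in (45,50,55,60,65,70,80):
    t=np.radians(a);print(a,np.round(proj(b,HUB+.058*(np.sin(t)*UY+[0,0,np.cos(t)])-UX*.012*(a-45)/135),1))
E
```

```text
45 [297.1 216.7]
50 [298.5 217. ]
55 [299.7 217.4]
60 [300.7 218. ]
65 [301.6 218.6]
70 [302.4 219.4]
80 [303.4 221.2]
```

Emit:
send_rows --deltas "-6 0 -2 0 1; -6 0 -4 0 1; -6 0 -6 0 1"

```text
time: 9.32
tool_pos: [0.5779, -0.0022, 0.1505]
tool_rot: [0.012, 0.643, 0.765, -0.006]
ft_force: [3.1, -49.0, 23.7]
width: 0.005
```

Emit:
send_rows --deltas "3 0 -2 0 1; 6 0 -4 0 1; 6 0 -4 0 1"

```text
time: 9.7
tool_pos: [0.5761, 0.005, 0.155]
tool_rot: [0.011, 0.643, 0.766, -0.006]
ft_force: [-2.5, -47.5, 33.8]
width: 0.005
```

Emit:
send_rows --deltas "4 0 0 0 1; 8 0 2 0 1; 10 -1 4 0 1; 10 -1 4 0 1"

```text
time: 10.2
tool_pos: [0.5754, 0.0083, 0.1529]
tool_rot: [0.015, 0.645, 0.764, -0.007]
ft_force: [-1.8, -61.5, 44.0]
width: 0.006
```

Emit:
send_rows --deltas "0 0 -4 0 1; 2 0 -8 0 1; 6 0 -8 0 1; 10 -1 -8 0 1; 12 -1 -8 0 1"

```text
time: 10.82
tool_pos: [0.5695, 0.0412, 0.1566]
tool_rot: [0.006, 0.639, 0.769, 0.0]
ft_force: [5.0, -16.5, 10.6]
width: 0.004
```

```bash
python3 - <<'E'
from h import *
a=shot("top","t4.png");b=shot("scene","s4.png")
a=cv2.convertScaleAbs(cv2.imread("pics/t4.png")[190:280,300:420],alpha=2);b=cv2.imread("pics/s4.png")[190:280,230:350]
cv2.imwrite("pics/c5.png",np.hstack([cv2.resize(b,(400,300)),cv2.resize(a,(400,300))]))
for a in (60,70,80,90,100,110):
    t=np.radians(a);print(a,np.round(proj(b:=vision.capture("scene"),HUB+.058*(np.sin(t)*UY+[0,0,np.cos(t)])-UX*.012*(a-45)/135),1)) if 0 else None
E
```

View pics/c5.png

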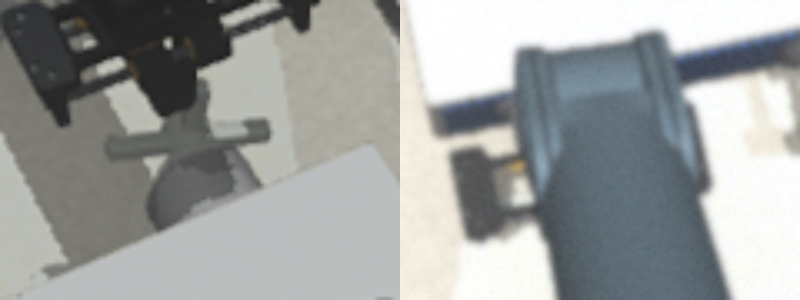

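```bash
python3 - <<'E'
from h import *
b=vision.capture("scene")
for a in (80,85,90,95,100,110):
    t=np.radians(a);v=.058*(np.sin(t)*UY+[0,0,np.cos(t)]);o=HUB-UX*.012*(a-45)/135
    print(a,*[np.round(proj(b,o+w),1) for w in (v,-v,np.cross(v,UX),-np.cross(v,UX))])
to(HUB)
E
```

```text
80 [303.4 221.2] [258.3 245.3] [286.3 245.4] [275.1 220. ]
85 [303.6 222.3] [257.8 244.1] [284.3 246.2] [277.1 218.8]
90 [303.6 223.4] [257.4 242.7] [282.3 246.9] [279.1 217.7]
95 [303.5 224.5] [257.2 241.3] [280.3 247.6] [281.2 216.8]
100 [303.2 225.8] [257.1 239.8] [278.3 248.1] [283.2 216. ]
110 [302.2 228.4] [257.6 236.6] [274.3 248.8] [287.1 214.8]
t 10.97 pos [0.5693 0.0419 0.1564] delta mm [-3.1  6.3 46.5] yaw x 100.6 F [  5.3 -16.6  11.4] w 0.006 q7 1.65
```

Both views agree: arms have turned about 70 degrees, with the pushed arm leaning ~28° left. I now press it on down the left along its arc.

Emit:
send_rows --deltas "3 0 3 0 1; 6 -1 6 0 1; 9 -1 9 0 1; 12 -1 13 0 1; 14 -2 17 0 1"

```text
time: 11.6
tool_pos: [0.5676, 0.0526, 0.1432]
tool_rot: [0.008, 0.639, 0.769, 0.001]
ft_force: [-0.8, -25.3, 48.4]
width: 0.004
```

```bash
python3 - <<'E'
from h import *
to(HUB+.0305*UY-.010*UX+[0,0,.007])
E
```

```text
t 11.6 pos [0.5676 0.0526 0.1432] delta mm [16.4 -4.2 26. ] yaw x 100.5 F [ -0.8 -25.3  48.4] w 0.004 q7 1.62
```

Emit:
send_rows --deltas "3 0 4 0 1; 5 -1 8 0 1; 7 -1 12 0 1; 8 -2 15 0 1"

```text
time: 12.1
tool_pos: [0.5679, 0.0591, 0.1322]
tool_rot: [0.011, 0.64, 0.768, 0.004]
ft_force: [-3.6, -27.1, 71.9]
width: 0.005
```

```bash
cat >> h.py <<'E'
def ang():
    p=ctrl.read_state()["tool_pos"]-HUB;l=p@UY*1000+17.5;u=p[2]*1000
    print("corner",round(l,1),round(u,1),"phi",np.degrees(np.arctan2(l,u)+np.arcsin(7/np.hypot(l,u))),"out",p@UX*1000)
E
python3 -c "
from h import *
ang();to(HUB)"
```

```text
corner 38.2 22.2 phi 68.93485795127388 out -4.7819834489214035
t 12.1 pos [0.5679 0.0591 0.1322] delta mm [-20.4   4.6  22.6] yaw x 100.4 F [ -3.6 -27.1  71.9] w 0.005 q7 1.61
```

Emit:
send_rows --deltas "2 -1 3 0 1; 4 -2 5 0 1; 5 -3 7 0 1; 5 -3 7 0 1"

```text
time: 12.6
tool_pos: [0.567, 0.0635, 0.1277]
tool_rot: [0.013, 0.64, 0.768, 0.006]
ft_force: [-4.6, -28.8, 82.8]
width: 0.001
```

```bash
python3 -c "
from h import *
ang();to(HUB)"
```

```text
corner 42.7 17.7 phi 76.21413824258318 out -4.7629462313747375
t 12.6 pos [0.567  0.0635 0.1277] delta mm [-24.9   4.6  18.1] yaw x 100.3 F [ -4.6 -28.8  82.8] w 0.001 q7 1.6
```

Emit:
send_rows --deltas "-6 0 0 0 1; -10 0 0 0 1; -10 0 2 0 1"

```text
time: 12.98
tool_pos: [0.5678, 0.0591, 0.1234]
tool_rot: [0.011, 0.639, 0.769, 0.008]
ft_force: [1.4, -17.5, 67.1]
width: 0.004
```

```bash
python3 -c "
from h import *
ang();to(HUB)"
```

```text
corner 38.2 13.4 phi 80.59077985052285 out -4.848824377691684
t 12.97 pos [0.5678 0.0591 0.1234] delta mm [-20.6   4.7  13.7] yaw x 100.6 F [  1.4 -17.5  67.1] w 0.004 q7 1.62
```

Emit:
send_rows --deltas "0 0 -20 0 1; 0 0 -40 0 1; 8 -4 -40 0 1; 12 -5 -40 0 1; 12 -5 -40 0 1"

```text
time: 13.6
tool_pos: [0.5469, 0.0759, 0.1517]
tool_rot: [-0.001, 0.636, 0.772, -0.001]
ft_force: [0.9, -0.1, -0.7]
width: 0.006
```

```bash
python3 - <<'E'
from h import *
ang();to(HUB)
b=shot("scene","s5.png");a=shot("top","t5.png")
a=cv2.convertScaleAbs(cv2.imread("pics/t5.png")[190:280,300:420],alpha=2);b=cv2.imread("pics/s5.png")[190:280,230:350]
cv2.imwrite("pics/c6.png",np.hstack([cv2.resize(b,(400,300)),cv2.resize(a,(400,300))]))
E
```

```text
corner 58.7 41.7 phi 60.183111708476616 out -22.185065713635556
t 13.6 pos [0.5469 0.0759 0.1517] delta mm [-41.2  22.2  41.6] yaw x 101.0 F [ 0.9 -0.1 -0.7] w 0.006 q7 1.59
```

View pics/c6.png

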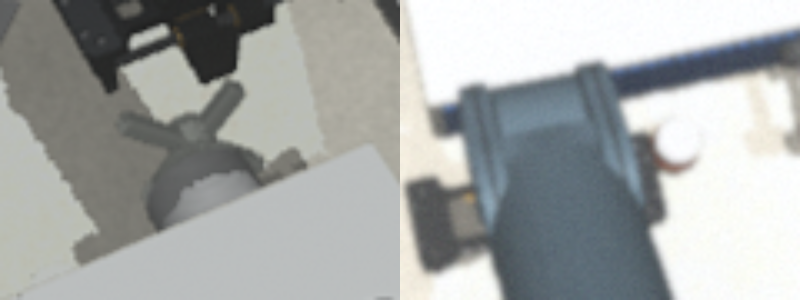

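```bash
python3 - <<'E'
from h import *
b=vision.capture("scene")
for out in (0,8,12,16,24):
  for a in (40,50,60,70,80):
    o=HUB-UX*out/1000
    f=lambda d:np.round(proj(b,o+.058*(np.sin(np.radians(d))*UY+[0,0,np.cos(np.radians(d))])))
    print(out,a,"A",f(a),"B",f(a-90),"C",f(a+90),"D",f(a+180),"hub",np.round(proj(b,o)))
E
```

```text
0 40 A [296. 216.] B [262. 232.] C [300. 236.] D [268. 251.] hub [282. 234.]
0 50 A [299. 217.] B [265. 229.] C [297. 239.] D [265. 251.] hub [282. 234.]
0 60 A [301. 218.] B [268. 226.] C [294. 242.] D [262. 250.] hub [282. 234.]
0 70 A [303. 220.] B [272. 223.] C [291. 244.] D [260. 248.] hub [282. 234.]
0 80 A [304. 222.] B [276. 221.] C [287. 246.] D [259. 246.] hub [282. 234.]
8 40 A [294. 214.] B [261. 230.] C [298. 234.] D [267. 249.] hub [280. 232.]
8 50 A [297. 215.] B [263. 226.] C [296. 236.] D [264. 248.] hub [280. 232.]
8 60 A [299. 216.] B [267. 224.] C [292. 239.] D [261. 247.] hub [280. 232.]
8 70 A [301. 218.] B [270. 221.] C [289. 242.] D [259. 246.] hub [280. 232.]
8 80 A [302. 220.] B [274. 218.] C [285. 244.] D [257. 244.] hub [280. 232.]
12 40 A [293. 213.] B [260. 228.] C [297. 232.] D [266. 247.] hub [279. 230.]
12 50 A [296. 213.] B [263. 225.] C [295. 235.] D [263. 247.] hub [279. 230.]
12 60 A [299. 215.] B [266. 222.] C [292. 238.] D [260. 246.] hub [279. 230.]
12 70 A [300. 216.] B [269. 219.] C [288. 240.] D [258. 244.] hub [279. 230.]
12 80 A [302. 218.] B [273. 217.] C [285. 243.] D [257. 242.] hub [279. 230.]
16 40 A [292. 211.] B [259. 227.] C [297. 231.] D [265. 246.] hub [279. 229.]
16 50 A [295. 212.] B [262. 224.] C [294. 234.] D [262. 246.] hub [279. 229.]
16 60 A [298. 213.] B [265. 221.] C [291. 237.] D [260. 245.] hub [279. 229.]
16 70 A [300. 215.] B [269. 218.] C [288. 239.] D [258. 243.] hub [279. 229.]
16 80 A [301. 217.] B [273. 216.] C [284. 241.] D [256. 241.] hub [279. 229.]
24 40 A [291. 209.] B [258. 224.] C [295. 229.] D [264. 244.] hub [277. 227.]
24 50 A [294. 210.] B [260. 221.] C [293. 232.] D [261. 243.] hub [277. 227.]
24 60 A [296. 211.] B [264. 218.] C [290. 234.] D [258. 242.] hub [277. 227.]
24 70 A [298. 213.] B [267. 216.] C [286. 237.] D [256. 241.] hub [277. 227.]
24 80 A [299. 215.] B [271. 213.] C [283. 239.] D [255. 239.] hub [277. 227.]
```

Arms now read about 103° turned (A (300,217), B (267,227) in scene pixels); the taper of the fingertips explains the mismatch with my tip estimate. Re-land further out on the same arm for more leverage.

Emit:
send_rows --deltas "0 6 -6 0 1; 0 13 -6 0 1; 0 13 -2 0 1; 1 13 5 0 1; 3 13 12 0 1"

```text
time: 14.38
tool_pos: [0.5607, 0.0797, 0.1437]
tool_rot: [0.0, 0.637, 0.771, 0.0]
ft_force: [-14.2, -2.4, 36.3]
width: 0.006
```

Emit:
send_rows --deltas "2 0 5 0 1; 3 -1 10 0 1; 5 -1 15 0 1; 6 -1 20 0 1"

```text
time: 14.88
tool_pos: [0.5583, 0.0901, 0.1252]
tool_rot: [-0.001, 0.636, 0.772, 0.002]
ft_force: [-16.4, 6.8, 45.6]
width: 0.006
```

```bash
python3 -c "
from h import *
to(HUB)"
```

```text
t 14.88 pos [0.5583 0.0901 0.1252] delta mm [-53.    8.1  14.9] yaw x 101.1 F [-16.4   6.8  45.6] w 0.006 q7 1.58
```

Emit:
send_rows --deltas "0 -2 4 0 1; 0 -3 8 0 1; 0 -4 10 0 1; 0 -4 10 0 1"

```text
time: 15.38
tool_pos: [0.5569, 0.0923, 0.1154]
tool_rot: [0.0, 0.635, 0.773, 0.006]
ft_force: [-8.5, 11.6, 36.3]
width: 0.004
```

```bash
python3 -c "
from h import *
to(HUB)"
```

```text
t 15.38 pos [0.5569 0.0923 0.1154] delta mm [-55.5   9.    5.1] yaw x 101.2 F [-8.5 11.6 36.3] w 0.004 q7 1.58
```

Emit:
send_rows --deltas "0 0 -25 0 1; 0 0 -55 0 1; 0 0 -80 0 1; 0 0 -90 0 0.6; 0 0 -90 0 0.5"

```text
time: 16.0
tool_pos: [0.5539, 0.0855, 0.2005]
tool_rot: [0.0, 0.636, 0.771, 0.0]
ft_force: [-0.3, -0.1, 0.5]
width: 0.208
```

```bash
python3 - <<'E'
from h import *
to(HUB-.011*UX+[0,0,.019])
b=shot("scene","s6.png")
b=cv2.imread("pics/s6.png")[190:280,230:350]
cv2.imwrite("pics/c7.png",cv2.resize(b,(800,600),interpolation=2))
for out in (8,12):
  for a in (80,90,100):
    o=HUB-UX*out/1000
    f=lambda d:np.round(((np.array(proj(b0,o+.058*(np.sin(np.radians(d))*UY+[0,0,np.cos(np.radians(d))])))-[230,190])*6.667))
    b0=shot("scene") if a==80 and out==8 else b0
    print(out,a,"L",f(a),"T",f(a-90),"R",f(a+180))
E
```

```text
t 16.0 pos [0.5539 0.0855 0.2005] delta mm [-49.3   2.4  71.5] yaw x 101.0 F [-0.3 -0.1  0.5] w 0.208 q7 1.57
8 80 L [483. 198.] T [295. 189.] R [183. 358.]
8 90 L [486. 214.] T [322. 176.] R [178. 343.]
8 100 L [484. 232.] T [350. 166.] R [177. 325.]
12 80 L [478. 190.] T [290. 181.] R [178. 350.]
12 90 L [481. 206.] T [317. 168.] R [173. 334.]
12 100 L [479. 224.] T [345. 158.] R [172. 316.]
```

View pics/c7.png

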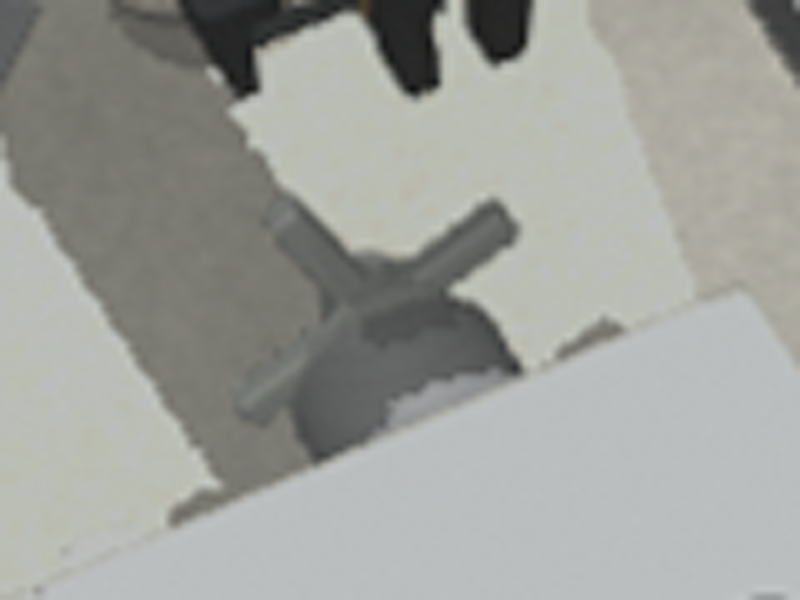

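The picture shows the arms at about 112° (ends near (500,220), (285,212), (250,400)); the fingers had slid off the arm's end. Press again, nearer the hub.

Emit:
send_rows --deltas "-9 3 20 0 1; -9 3 40 0 1; -9 3 55 0 1; -9 3 62 0 1; -9 3 68 0 1"

```text
time: 16.73
tool_pos: [0.5587, 0.0773, 0.1324]
tool_rot: [0.0, 0.636, 0.771, 0.0]
ft_force: [0.5, 0.2, -0.5]
width: 0.003
```

Emit:
send_rows --deltas "0 0 5 0 1; 0 -1 10 0 1; 0 -1 15 0 1; 0 -1 20 0 1"

```text
time: 17.23
tool_pos: [0.5579, 0.0772, 0.1128]
tool_rot: [0.0, 0.636, 0.771, 0.0]
ft_force: [-4.2, 2.4, 16.2]
width: 0.006
```

```bash
python3 -c "
from h import *
to(HUB)"
```

```text
t 17.23 pos [0.5579 0.0772 0.1128] delta mm [-40.4  11.2   2.8] yaw x 101.0 F [-4.2  2.4 16.2] w 0.006 q7 1.6
```

Emit:
send_rows --deltas "0 0 -20 0 1; 0 0 -36 0 1; 0 5 -36 0 1; 0 9 -36 0 1; 0 9 -28 0 1"

```text
time: 17.85
tool_pos: [0.567, 0.0788, 0.1403]
tool_rot: [0.0, 0.636, 0.771, 0.0]
ft_force: [-0.4, 0.4, -0.3]
width: 0.005
```

Emit:
send_rows --deltas "0 0 5 0 1; 0 0 9 0 1; 0 -1 12 0 1"

```text
time: 18.23
tool_pos: [0.5653, 0.0785, 0.1282]
tool_rot: [-0.0, 0.636, 0.771, -0.0]
ft_force: [-0.3, 0.2, -0.4]
width: 0.005
```

```bash
python3 -c "
from h import *
to(HUB)"
```

```text
t 18.23 pos [0.5653 0.0785 0.1282] delta mm [-40.2   3.6  18.2] yaw x 101.0 F [-0.3  0.2 -0.4] w 0.005 q7 1.6
```

Emit:
send_rows --deltas "0 0 4 0 1; 0 0 8 0 1; 0 0 11 0 1"

```text
time: 18.6
tool_pos: [0.5655, 0.0785, 0.1175]
tool_rot: [-0.0, 0.636, 0.771, -0.0]
ft_force: [0.2, 0.2, -0.1]
width: 0.002
```

```bash
python3 -c "
from h import *
to(HUB)"
```

```text
t 18.6 pos [0.5655 0.0785 0.1175] delta mm [-40.2   3.4   7.5] yaw x 101.0 F [ 0.2  0.2 -0.1] w 0.002 q7 1.6
```

Emit:
send_rows --deltas "0 0 -25 0 1; 0 0 -50 0 1; 0 0 -80 0 0.6; 0 0 -85 0 0.5; 0 0 -85 0 0.5"

```text
time: 19.23
tool_pos: [0.5654, 0.0785, 0.2024]
tool_rot: [-0.0, 0.636, 0.771, -0.0]
ft_force: [1.4, -0.5, -0.6]
width: 0.317
```

```bash
python3 - <<'E'
from h import *
to(HUB-.008*UX+[0,0,.019])
b=shot("scene","s7.png");a=shot("top","t7.png")
a=cv2.convertScaleAbs(cv2.imread("pics/t7.png")[190:280,300:420],alpha=2)
b=cv2.imread("pics/s7.png")[190:280,230:350]
cv2.imwrite("pics/c8.png",cv2.resize(np.hstack([b,a]),(800,300),interpolation=2))
E
```

```text
t 19.23 pos [0.5654 0.0785 0.2024] delta mm [-40.3  -4.5  73.4] yaw x 101.0 F [ 1.4 -0.5 -0.6] w 0.317 q7 1.59
```

View pics/c8.png

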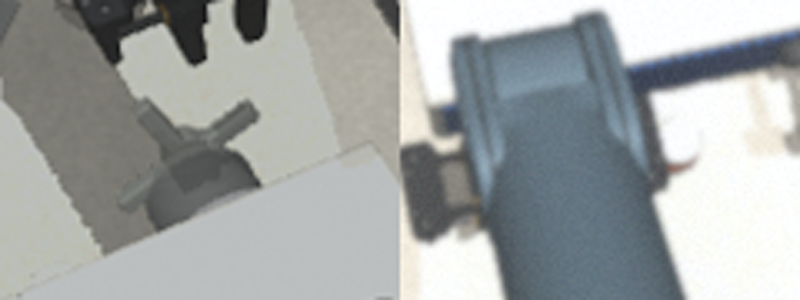

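Emit:
send_rows --deltas "45 -15 0 0 0.5; 95 -30 0 0 0.5; 145 -45 0 0 0.5; 190 -60 0 0 0.5; 200 -60 0 0 0.5"

```text
time: 19.95
tool_pos: [0.4659, 0.2666, 0.2016]
tool_rot: [-0.001, 0.634, 0.773, -0.001]
ft_force: [-0.9, -0.9, -0.2]
width: 0.499
```

```bash
python3 - <<'E'
from h import *
to(HUB-.008*UX+[0,0,.019])
b=shot("scene","s8.png");a=shot("top","t8.png")
a=cv2.convertScaleAbs(cv2.imread("pics/t8.png")[205:265,315:385],alpha=2.2)
b=cv2.convertScaleAbs(cv2.imread("pics/s8.png")[205:265,250:320],alpha=1.2)
cv2.imwrite("pics/c9.png",cv2.resize(np.hstack([b,a]),(798,342),interpolation=2))
E
```

```text
t 19.95 pos [0.4659 0.2666 0.2016] delta mm [-244.2   56.2   72.3] yaw x 101.3 F [-0.9 -0.9 -0.2] w 0.499 q7 1.18
```

View pics/c9.png

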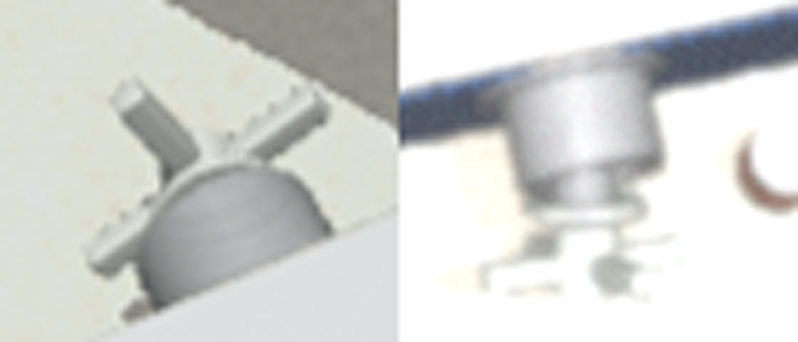

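```bash
python3 - <<'E'
from h import *
np.set_printoptions(precision=4,suppress=True)
a=shot("top");b=shot("scene")
pts={"L":((330.1,253.2),(305.8,223.4)),"R":((364.3,248.9),(267.5,250.3)),"T":((352.4,252.4),(272.5,221.7))}
for k,(p,q) in pts.items():
    P,e=tri(a,p,b,q);d=P-HUB;print(k,P,round(e,4),"out/left/up",d@UX*1000,d@UY*1000,d[2]*1000)
for n in (0,30,45,55): 
    print("flange edge?",n)
B=shot("top")
print(plane(a,315+(580-399)/5.7,205+215/5.7,2,.141), (plane(a,315+(580-399)/5.7,205+215/5.7,2,.141)-HUB)@UX)
E
```

```text
L [0.5596 0.1006 0.1054] 0.0017 out/left/up -4.96039021602258 62.960543974111076 -4.58076620099869
R [0.5762 0.001  0.0592] 0.0033 out/left/up -7.67824610184907 -37.94643116819057 -50.806591878627586
T [0.5556 0.0322 0.1343] 0.0129 out/left/up -21.982502008223193 -3.3454854527259243 24.307402824231815
flange edge? 0
flange edge? 30
flange edge? 45
flange edge? 55
[0.5829 0.0536 0.141 ] 0.00895472774905927
```

```bash
python3 - <<'E'
from h import *
np.set_printoptions(precision=4,suppress=True)
ca=shot("top");cb=shot("scene")
a0=cv2.imread("pics/t8.png")[205:265,315:385].astype(float);print(np.percentile(a0,[1,25,50,75,99]))
a=np.clip((a0-40)*255/(150-40),0,255).astype(np.uint8)
b=cv2.imread("pics/s8.png")[205:265,250:320]
cv2.imwrite("pics/c10.png",cv2.resize(np.hstack([b,a]),(800,343),interpolation=cv2.INTER_CUBIC))
print(tri(ca,(347.6,251.5),cb,(286.7,236.8)))
P=tri(ca,(347.6,251.5),cb,(286.7,236.8))[0]-HUB;print(P@UX,P@UY,P[2])
E
```

```text
[ 38.  95. 121. 127. 130.]
(array([0.5667, 0.0509, 0.0811]), np.float64(0.003433371976379947))
-0.007429050112292983 0.012886719937220644 -0.028910263907708025
```

View pics/c10.png

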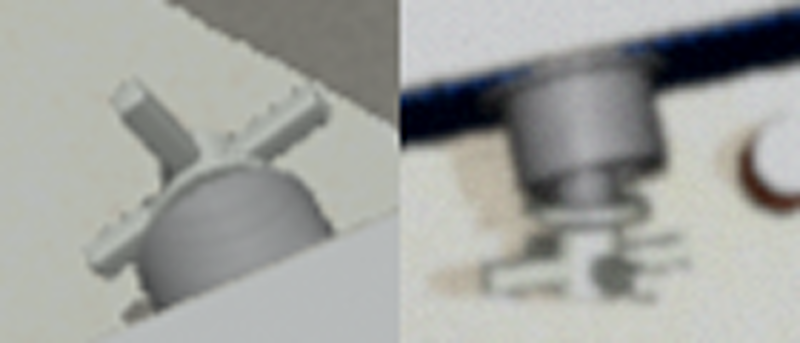

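The last picture: flange is off the neck (gap at (585,185) right half), left arm end (318,105)/(485,275), upper arm end (128,95), lower-right end (100,258). Triangulated: hub has moved out and sags left/down, roll ≈ 110°; the upper arm leans ~26° right. Closing the jaws on that upper arm will bring it upright (≈135°).

```bash
python3 - <<'E'
from h import *
to(HUB-.016*UX-.004*UY+[0,0,-.003])
E
```

```text
t 20.3 pos [0.4694 0.2618 0.2025] delta mm [-242.2   47.6   95.7] yaw x 100.8 F [ 1.  -0.9 -0.4] w 0.5 q7 1.18
```

Emit:
send_rows --deltas "-50 10 0 0 0.5; -105 20 0 0 0.5; -160 31 0 0 0.5; -210 41 0 0 0.5; -242 48 0 0 0.5"

```text
time: 20.92
tool_pos: [0.5625, 0.0306, 0.2028]
tool_rot: [0.001, 0.638, 0.77, -0.0]
ft_force: [0.7, -0.1, -0.3]
width: 0.498
```

Emit:
send_rows --deltas "0 0 0 0 0.5; 0 0 25 0 0.5; 0 0 45 0 0.5; 0 0 60 0 0.5; 0 0 70 0 0.5"

```text
time: 21.55
tool_pos: [0.5614, 0.0354, 0.132]
tool_rot: [-0.0, 0.636, 0.772, -0.0]
ft_force: [-0.5, -0.0, 0.1]
width: 0.498
```

Emit:
send_rows --deltas "0 0 7 0 0.5; 0 0 13 0 0.5; 0 0 18 0 0.5; 0 0 22 0 0.5"

```text
time: 22.05
tool_pos: [0.5618, 0.035, 0.1106]
tool_rot: [0.0, 0.636, 0.771, 0.0]
ft_force: [0.5, 0.4, 0.4]
width: 0.501
```

```bash
python3 - <<'E'
from h import *
to(HUB-.016*UX-.004*UY+[0,0,-.003])
E
```

```text
t 22.05 pos [0.5618 0.035  0.1106] delta mm [-2.2 -0.7  3.6] yaw x 101.0 F [0.5 0.4 0.4] w 0.501 q7 1.69
```

Emit:
send_rows --deltas "0 0 0 0 0.6; 0 0 0 0 0.7; 0 0 0 0 0.8; 0 0 0 0 0.9; 0 0 0 0 0.9" --grip_force 20

```text
time: 22.68
tool_pos: [0.562, 0.0339, 0.111]
tool_rot: [0.001, 0.637, 0.771, -0.0]
ft_force: [-0.0, -5.7, 3.1]
width: 0.253
```

Emit:
send_rows --deltas "0 0 0 0 1; 0 0 0 0 1; 0 0 0 0 1; 0 0 0 0 1" --grip_force 40

```text
time: 23.18
tool_pos: [0.5619, 0.0344, 0.1111]
tool_rot: [0.0, 0.637, 0.771, -0.0]
ft_force: [-0.6, -5.3, 4.9]
width: 0.241
```

```bash
python3 - <<'E'
from h import *
to(HUB-.016*UX-.004*UY+[0,0,-.003])
for n in("scene","top"):shot(n,n+"9.png")
E
```

```text
t 23.18 pos [0.5619 0.0344 0.1111] delta mm [-1.6 -0.6  4.1] yaw x 100.9 F [-0.6 -5.3  4.9] w 0.241 q7 1.69
```

Emit:
send_rows --deltas "0 0 -3 0 1; 2 0 -6 0 1; 4 0 -8 0 1; 6 0 -8 0 1; 8 0 -8 0 1" --grip_force 60

```text
time: 23.9
tool_pos: [0.5595, 0.0416, 0.1183]
tool_rot: [-0.0, 0.637, 0.771, -0.001]
ft_force: [-0.5, -5.3, -5.2]
width: 0.149
```

Width is now 13 mm: the arm is square between the pads, i.e. upright. Draw out.

Emit:
send_rows --deltas "0 -3 0 0 1; 0 -6 0 0 1; 0 -9 0 0 1; 0 -12 0 0 1"

```text
time: 24.4
tool_pos: [0.5485, 0.0406, 0.1189]
tool_rot: [0.0, 0.636, 0.771, 0.0]
ft_force: [1.3, -2.7, -4.5]
width: 0.148
```

Emit:
send_rows --deltas "0 -6 0 0 1; 0 -12 0 0 1; 0 -18 0 0 1; 0 -24 0 0 1; 0 -30 0 0 1"

```text
time: 25.02
tool_pos: [0.5185, 0.0349, 0.1188]
tool_rot: [-0.0, 0.636, 0.771, 0.0]
ft_force: [-1.3, -0.5, -3.9]
width: 0.154
```

Emit:
send_rows --deltas "0 -8 0 0 1; 0 -16 0 0 1; 0 -26 0 0 1; 0 -38 0 0 1; 0 -50 0 0 1"

```text
time: 25.65
tool_pos: [0.4689, 0.0252, 0.1187]
tool_rot: [-0.0, 0.636, 0.771, -0.0]
ft_force: [0.3, 0.8, -3.7]
width: 0.151
```

```bash
python3 - <<'E'
from h import *
to(HUB)
ca=shot("top","t10.png");cb=shot("scene","s10.png")
# bright-metal diff vs initial bench: changed pixels around the expected plug
P=ctrl.read_state()["tool_pos"];print(proj(ca,P),proj(cb,P))
for c,n in((cb,"s10"),(ca,"t10")):
    im=cv2.imread(f"pics/{n}.png")
# neck now empty? compare port region brightness old/new
    u,v=map(int,proj(c,HUB+.033*UX));print(n,(u,v))
    print(cv2.cvtColor(im,6)[v-14:v+16:3,u-14:u+16:3])
E
```

```text
t 25.65 pos [0.4689 0.0252 0.1187] delta mm [ -6.2 108.4   8.7] yaw x 101.0 F [ 0.3  0.8 -3.7] w 0.151 q7 1.68
(np.float64(358.01480386690304), np.float64(284.9884152952816)) (np.float64(264.04439381666646), np.float64(197.38106778895076))
s10 (287, 244)
[[ 92  92  93 142 164 154  93  96  96  95]
 [ 95  97  90 139 142  92  94  94  96  93]
 [118  95  95  96  90 152 148 144 131 116]
 [117 110  95 121 149 152 150 144 138 126]
 [103  95 123 142 147 150 150 147 139 136]
 [ 96 109 128 136 145 150 151 147 147 139]
 [ 95 108 121 131 141 148 154 152 149 143]
 [101  99 117 130 138 146 151 149 168 186]
 [121  85 107 122 134 141 175 186 185 186]
 [115  85  97 146 182 186 185 185 185 185]]
t10 (348, 235)
[[ 65  83  95 106 111 106  98  88  67  93]
 [ 65  82  96 104 109 107  98  89  74 120]
 [ 69  82  93 101 111 107 100  88  75 109]
 [ 81  79  91 100 112 109 102  92  78  93]
 [ 94  78  90  96 101  91  77  71  58  85]
 [107  68  70  78  95  98  83  81  98 118]
 [113  94  79  90 101 115 118 123 125 124]
 [126 125 124 125 124 123 126 126 126 126]
 [125 124 125 125 125 126 125 124 125 126]
 [126 126 126 125 127 125 124 126 123 125]]
```

The plug hangs in the grip (3.7 N) and is clear of the port. Lift and carry to the tray.

Emit:
send_rows --deltas "0 -5 -20 0 1; 0 -10 -45 0 1; 0 -10 -70 0 1; 0 -10 -85 0 1; 10 -10 -90 0 1"

```text
time: 26.38
tool_pos: [0.4587, 0.0332, 0.2094]
tool_rot: [0.001, 0.637, 0.771, 0.001]
ft_force: [-0.9, 0.5, -3.8]
width: 0.154
```

Emit:
send_rows --deltas "30 -1 0 0 1; 65 -2 0 0 1; 100 -3 0 0 1; 135 -4 0 0 1; 170 -5 0 0 1"

```text
time: 27.0
tool_pos: [0.4197, 0.2009, 0.2079]
tool_rot: [-0.0, 0.636, 0.772, -0.001]
ft_force: [-0.2, -0.5, -3.3]
width: 0.146
```

Emit:
send_rows --deltas "35 -1 0 0 1; 70 -2 0 0 1; 105 -3 0 0 1; 130 -3 0 0 1; 141 -3 0 0 1"

```text
time: 27.62
tool_pos: [0.3897, 0.3388, 0.2078]
tool_rot: [-0.0, 0.635, 0.772, -0.001]
ft_force: [0.4, -0.3, -3.7]
width: 0.15
```

```bash
python3 - <<'E'
from h import *
to([.390,.337,.2])
ca=shot("top","t11.png");cb=shot("scene","s11.png")
P=ctrl.read_state()["tool_pos"]
c0=cv2.imread("pics/scene0.png");c1=cv2.imread("pics/s11.png")
# metal plug: bright, low-saturation pixels that were not as bright before, near the tool
u,v=map(int,proj(cb,P));print("tcp",u,v)
g=cv2.cvtColor(c1,6)
sub=g[v-20:v+60:3,u-40:u+50:3];print(sub.shape)
for r in sub:print(" ".join("%3d"%x for x in r))
E
```

```text
t 27.62 pos [0.3897 0.3388 0.2078] delta mm [-1.8 -0.1  7.8] yaw x 101.1 F [ 0.4 -0.3 -3.7] w 0.15 q7 0.94
tcp 380 120
(27, 30)
182 182  56  29  32  32  33  35  34  33  28  28  32  42  43  61  31  37  49  66  29  30  25 183 181 181 181 182 181 181
182 182  66  27  26  60  36  40  32  32  28  26  31  30  31  30  34  39  29  37  25  55 127 182 181 181 181 180 180 181
182 182 187  28  28  26  47  47  36  20 169  35  48  31  31  28  30  27  20 183 186 182 181 181 181 180 181 181 180 180
181 181 182 163  24  28  30  29  48  93  43  46  43  33  30  31  29  29  80 181 181 181 181 181 181 181 180 180 180 181
182 181 182 181 155  27  30  30  40  91 178 106  27  28  26  28  28  29 179 181 181 181 181 181 181 179 181 180 180 181
181 182 182 181 183  95  34  26 170 179 181 104  28  30  36  31  29  29 181 181 181 181 181 181 181 180 181 181 181 180
182 182 181 181 182 183  56  31 175 181 181 100  31  32  46  33  29  24 183 180 181 179 181 180 181 181 181 181 180 180
181 180 181 182 181 181 186 142 181 181 180 155  27  33  60  74  21 142 181 181 179 181 180 180 180 181 181 180 180 180
180 182 181 
[... 1567 characters left out ...]
 144 127 126 126 124 126 125 123 125 123 123 124 125 125 126 126  82  61  62 137 183 182 168 160 162
141 146 147 146 146 142 145 138 125 126 125 127 124 124 123 124 124 125 125 126 127 127  79  63  61 154 172 159 163 161
143 142 144 147 145 145 142 142 143 144 127 124 128 124 125 123 127  71  97 126 127 125 130  71  63  58 160 160 163 158
145 145 144 147 147 146 145 142 143 143 143 142 138 125 123 128  73  75  75 121 125 127 127 113  62  65  97 161 160 158
121 142 144 146 148 147 145 143 143 144 143 146 118 152  89  72  76  76  76  75 132 127 128 128 111  63  65 128 161 162
 67 117 137 116 117 152 147 145 142 142  87  90  91  92  91 105  85  76  77  77  74 129 128 127 130  85  64  64 133 160
```

```bash
python3 - <<'E'
from h import *
cb=shot("scene");P=ctrl.read_state()["tool_pos"]
for d in (15,25,35):
    h=P-[0,0,d/1000]
    print(d,"hub",np.round(proj(cb,h)),"L",np.round(proj(cb,h+.058*UY)),"R",np.round(proj(cb,h-.058*UY)),"bot",np.round(proj(cb,h-[0,0,.058])))
    for p in (-30,-15,0,15,30):
        t=np.radians(p);D=np.cos(t)*UX+np.sin(t)*np.array([0,0,1]);N=np.cos(t)*np.array([0,0,1])-np.sin(t)*UX
        hh=P+[0,0,.019]-(d+19)/1000*N   # arm through grasp point
        print("  pitch up",p,"hub",np.round(proj(cb,hh)),"tip",np.round(proj(cb,hh+.078*D)),"flange",np.round(proj(cb,hh+.03*D)),"bot",np.round(proj(cb,hh-.058*N)),"z low arm/tip",np.round([(hh-.058*N)[2],(hh+.078*D)[2]],3))
E
```

```text
15 hub [380. 125.] L [400. 118.] R [359. 133.] bot [378. 143.]
  pitch up -30 hub [376. 120.] tip [389. 149.] flange [381. 131.] bot [369. 127.] z low arm/tip [0.147 0.159]
  pitch up -15 hub [378. 123.] tip [394. 149.] flange [384. 133.] bot [373. 136.] z low arm/tip [0.138 0.174]
  pitch up 0 hub [380. 125.] tip [397. 146.] flange [386. 133.] bot [378. 143.] z low arm/tip [0.135 0.193]
  pitch up 15 hub [382. 127.] tip [400. 141.] flange [388. 133.] bot [383. 148.] z low arm/tip [0.138 0.214]
  pitch up 30 hub [384. 128.] tip [401. 135.] flange [390. 131.] bot [388. 151.] z low arm/tip [0.147 0.237]
25 hub [379. 129.] L [400. 121.] R [359. 136.] bot [377. 145.]
  pitch up -30 hub [375. 121.] tip [388. 150.] flange [380. 132.] bot [367. 129.] z low arm/tip [0.139 0.15 ]
  pitch up -15 hub [377. 125.] tip [393. 151.] flange [383. 135.] bot [372. 138.] z low arm/tip [0.129 0.164]
  pitch up 0 hub [379. 129.] tip [397. 149.] flange [386. 136.] bot [377. 145.] z low arm/tip [0.125 0.183]
  pitch up 15 hub [382. 131.] tip [400. 145.] flange [389. 136.] bot [383. 151.] z low arm/tip [0.129 0.205]
  pitch up 30 hub [384. 132.] tip [402. 139.] flange [391. 135.] bot [389. 155.] z low arm/tip [0.139 0.228]
35 hub [379. 132.] L [399. 124.] R [359. 139.] bot [377. 148.]
  pitch up -30 hub [374. 122.] tip [386. 151.] flange [379. 134.] bot [366. 130.] z low arm/tip [0.13  0.141]
  pitch up -15 hub [376. 127.] tip [391. 153.] flange [382. 137.] bot [371. 140.] z low arm/tip [0.119 0.155]
  pitch up 0 hub [379. 132.] tip [396. 152.] flange [385. 139.] bot [377. 148.] z low arm/tip [0.115 0.173]
  pitch up 15 hub [382. 135.] tip [400. 149.] flange [389. 140.] bot [383. 155.] z low arm/tip [0.119 0.195]
  pitch up 30 hub [385. 136.] tip [402. 143.] flange [392. 139.] bot [389. 159.] z low arm/tip [0.13  0.219]
```

Plug hangs with tip about 15° up, hub ~27 mm below the TCP, lowest arm ~82 mm below. Lower close to the tray floor, then ease the grip so the shank swings down.

Emit:
send_rows --deltas "0 0 25 0 1; 0 0 50 0 1; 0 0 75 0 1; 0 0 95 0 1; 0 0 105 0 1"

```text
time: 28.4
tool_pos: [0.3913, 0.3353, 0.1027]
tool_rot: [0.0, 0.637, 0.771, -0.001]
ft_force: [-0.0, 0.8, -3.3]
width: 0.15
```

Emit:
send_rows --deltas "0 0 2 0 1; 0 0 4 0 1; 0 0 5 0 1; 0 0 6 0 1"

```text
time: 28.9
tool_pos: [0.3914, 0.3373, 0.0981]
tool_rot: [0.0, 0.636, 0.771, 0.0]
ft_force: [0.4, 0.8, -3.3]
width: 0.15
```

Emit:
send_rows --deltas "0 0 0 0 1; 0 0 0 0 1" --grip_force 25

```text
time: 29.15
tool_pos: [0.3913, 0.3372, 0.0978]
tool_rot: [0.0, 0.636, 0.771, 0.0]
ft_force: [0.7, 0.5, -3.9]
width: 0.153
```

```bash
cat >> h.py <<'E'
def mp(fn,P,up=10,dn=50,st=3):
    cb=shot("scene",fn);u,v=map(int,proj(cb,P));g=cv2.cvtColor(cb["frame"],cv2.COLOR_RGB2GRAY)
    print("u0",u-36,"v0",v-up)
    for r in g[v-up:v+dn:st,u-36:u+48:st]:print("".join(" .:-=+*#%@"[min(9,int(x)//20)] for x in r))
E
python3 - <<'E'
from h import *
to([.390,.337,.09]);mp("s12.png",ctrl.read_state()["tool_pos"],10,50,2)
E
```

```text
t 29.15 pos [0.3913 0.3372 0.0978] delta mm [ 0.1 -1.3  7.8] yaw x 101.0 F [ 0.7  0.5 -3.9] w 0.153 q7 0.93
u0 340 v0 143
%%%+...:::..#*::-........---*@@@@@@@@%@@@@
%%%%=......::::.:.......:---:#@@@@@@@@@@@@
%%%%%:....::-==....-....=+=---#@@@@@%@@@@@
%%%%%#....-----....=....**+---+%@@@@@@@@@@
%%%%%%=...-----....=....**#=---+@@@@@@@@@@
%%%%%*=:..-----....=:..+****+---#@@@@@@@@@
#%*=:---.:----+-...=+=+***##=---:#@@@@@@@@
*----------+****-.:=+++=#%%#+=----%@@@@@@@
------=-=+*****+=-========++=*=---=#@@@@@@
-----++*#******============+***=---+@%%@@@
--=+######*****============****+---:*%%%@@
+*#########++==++====----==*****+----*%%%@
#########*+===+==+==------=-+****=---=#%%%
#########=++========--===#*=-*****=---+%%%
#########=====**+==---==+*++=-*****----*%%
#########+=*####====---=*====*=****+=--:*%
+*#############*=====---=====--=****+----#
-===+*====*+**+*=-====-======---=****=---=
-================--====-=====----+***+=---
--============-----===-*+===------****+---
---======----------==--=++--+---++*****=--
---=======--------=-------+**++*********=-
+---=======------===-----****************=
+=--========------===----*****************
+*---=======------=------*****************
**+---=======--------===+*****####********
+*+=--========-=----====-********####*****
+++*---*=======-----======******########*+
+*+*+---*======---========-+***#######+=--
++***=--++===============--**######*+-----
```

Emit:
send_rows --deltas "0 0 0 0 1; 0 0 0 0 1; 0 0 0 0 1" --grip_force 12

```text
time: 29.58
tool_pos: [0.3912, 0.3371, 0.0977]
tool_rot: [0.0, 0.636, 0.771, -0.0]
ft_force: [0.3, -1.0, -3.2]
width: 0.156
```

```bash
python3 - <<'E'
from h import *
to([.390,.337,.09]);mp("s13.png",ctrl.read_state()["tool_pos"],10,50,2)
E
```

```text
t 29.57 pos [0.3912 0.3371 0.0977] delta mm [ 0.1 -1.2  7.7] yaw x 101.0 F [ 0.3 -1.  -3.2] w 0.156 q7 0.93
u0 340 v0 143
%%%=...:::..#*::-........---*@@@@@@@@@@@@@
%%%%=..:...::::::.......:---:#@@@@@@@@@@@@
%%%%#:....::-=-....-:...-+=---#@@@@@%@@@@@
%%%%%#....----:....=....**+---+%@@@@@@@@@@
%%%%%%=...-----....=....***=---+@@@@@@@@@@
%%%%%*=:..-----....=-..====++---#@@@@@@@@@
#%*=----.:----+-...=+--*#%*=*---:#@@@@@@@@
*----------+***=:.:====#+==+*+----%@@@@@@@
--------=+****==========-+****=---=#@@@@@@
-----++*#***++============*****=---+@%%@@@
--=+######++===+==========*****+---:*%%%@@
+*######*===+========---==+*****+----*%%%@
########==+==-=+====-----=--+****=---=#%%%
########-===+***===----------*****=---+%%%
########+=*###*+==-------=----*****----*%%
*##############+===---===*+----****+=--:*%
+#############+====---==*##=*--=****+----#
====+*====*+*===-===--==*=--+=--=****=---=
-==============--------=---------+***+=---
--===========--------==-----------****+---
--=======--------==---------+---++*****=--
---=======------====------+**++*********=-
+---=======------=-------****************=
+=--========------===----*****************
+*---=======------===----*****************
**+---=======--------==--******###********
+*+=---=======------====-+-***#######*****
+++*---*=======-----====--**############*+
+***+---*======---=====+*#############+=--
++***=--++===========*#############*+-----
```

Emit:
send_rows --deltas "0 0 0 0 1; 0 0 0 0 1; 0 0 0 0 1; 0 0 0 0 1; 0 0 0 0 1" --grip_force 10

```text
time: 30.25
tool_pos: [0.3912, 0.3371, 0.0977]
tool_rot: [0.0, 0.636, 0.771, 0.0]
ft_force: [-1.3, -0.7, -4.1]
width: 0.155
```

```bash
python3 - <<'E'
from h import *
to([.390,.337,.09]);mp("s14.png",ctrl.read_state()["tool_pos"],10,50,2)
cb=shot("scene");P=ctrl.read_state()["tool_pos"];d=27
for p in (-30,-15,0,15):
        t=np.radians(p);D=np.cos(t)*UX+np.sin(t)*np.array([0,0,1]);N=np.cos(t)*np.array([0,0,1])-np.sin(t)*UX
        hh=P+[0,0,.012]-(d+12)/1000*N
        f=lambda X:np.round((np.array(proj(cb,X))-[340,143])/[2,2])
        print("pitch",p,"col/row hub",f(hh),"tip",f(hh+.078*D),"L",f(hh+.058*UY),"bot",f(hh-.058*N))
E
```

```text
t 30.25 pos [0.3912 0.3371 0.0977] delta mm [ 0.1 -1.2  7.7] yaw x 101.0 F [-1.3 -0.7 -4.1] w 0.155 q7 0.93
u0 340 v0 143
%%%=...:::..#*::=........---*@@@@@@@%%@@@@
%%%%=......::::::.......:---:#@@@@@@@@@@@@
%%%%#:....::-=-....-:...-+=---#@@@@@%@@@@@
%%%%%#....----:....=....**+---+%@@@@@@@@@@
%%%%%%=...----:....=....***=---+@@@@@@@@@@
%%%%%*=:..-----....=-..====++---#@@@@@@@@@
#%*=----.:----+-...-+--*##*=*---:#@@@@@@@@
*----------+***=:.:====#+==+*+----%@@@@@@@
------=-=+****==========-+****=---=#@@@@@@
-----=+*#***++============*****=---+@%%@@@
--=+######++===+==========*****+---:*%%%@@
+*######*===+========---==+*****+----*%%%@
########==+====+====-----=--+****=---=#%%%
########-===+***+==----------*****=---+%%%
########+=*###*+==-------=----*****----*%%
###############+===---===*+----****+=--:*#
+#############+====---==*##=*--=****+----#
====+*====*+*=======--==*=--+=--=****=---=
-==============--------=---------+***+=---
--===========--------==-----------****+---
--=======--------==---------+---++*****=--
---=======------====------+**++*********=-
+---=======------=-------****************=
+=--========------===----*****************
+*---=======------====---*****************
**+---=======--------==--******###********
+*+=--========------====-+-***#######*****
+++*---*=======-----====--**############*+
+*+*+---*======-=-=====**#############*=--
++***=--++===========*#############*+-----
pitch -30 col/row hub [16.  5.] tip [22. 19.] L [25.  2.] bot [12.  8.]
pitch -15 col/row hub [17.  7.] tip [24. 19.] L [26.  3.] bot [15. 12.]
pitch 0 col/row hub [18.  9.] tip [26. 19.] L [27.  5.] bot [17. 16.]
pitch 15 col/row hub [19. 10.] tip [27. 17.] L [28.  6.] bot [19. 19.]
```

Emit:
send_rows --deltas "0 0 0 0 1; 0 0 0 0 1; 0 0 0 0 1" --grip_force 7

```text
time: 30.72
tool_pos: [0.3912, 0.3371, 0.0977]
tool_rot: [0.0, 0.636, 0.771, -0.0]
ft_force: [0.8, -0.2, -4.1]
width: 0.156
```

```bash
python3 - <<'E'
from h import *
to([.390,.337,.09]);mp("s15.png",ctrl.read_state()["tool_pos"],-4,50,2)
E
```

```text
t 30.73 pos [0.3912 0.3371 0.0977] delta mm [ 0.2 -1.2  7.7] yaw x 101.0 F [ 0.8 -0.2 -4.1] w 0.156 q7 0.93
u0 340 v0 157
*----------+*+++:.:===+******+----%@@@@@@@
--------=+*++*+===+==+++******=---=#@@@@@@
-----++**+***++==+++===-=******=---+@%%@@@
--=+##*+*+++=--===+==----******+---:*%%%@@
+*#####=+===++--+==-----+*+*****+----*%%%@
#######=-+*#*=-=+-------+=--+****=---=#%%%
#######*#####+==-------------*****=---+%%%
#############+=-----=---------*****----*%%
*###########==-----------------****+=--:*%
+##########*===----------------=****+----#
====+*====+*=---------==-++=----=****=---=
-==========----=-----==+=--=-----+***+=---
--========-----------==--:+=------****+---
--=======----------==----=--+---++*****=--
---=======----------------+**++*********=-
+---=======------====----****************=
+=--========------===----*****************
+*---=======------===----+****************
**+---=======--------=---****#####********
+*+=---=======------==--**###########*****
+++*---*=======-----==*#################*+
+***+---*======---====################+=--
++***=--++===========*#############*+-----
```

Emit:
send_rows --deltas "0 0 2 0 1; 0 0 4 0 1; 0 0 6 0 1; 0 0 8 0 1; 0 0 10 0 1"

```text
time: 31.4
tool_pos: [0.3946, 0.339, 0.0898]
tool_rot: [0.001, 0.637, 0.771, 0.004]
ft_force: [3.8, 0.2, 10.4]
width: 0.156
```

Emit:
send_rows --deltas "0 0 1.5 0 1; 0 0 3 0 1; 0 0 4.5 0 1; 0 0 6 0 1"

```text
time: 31.9
tool_pos: [0.3949, 0.3391, 0.0839]
tool_rot: [0.001, 0.637, 0.771, 0.004]
ft_force: [4.7, -0.3, 10.0]
width: 0.158
```

Emit:
send_rows --deltas "0 0 -2 0 1; 0 0 -2 0 1" --grip_force 4

```text
time: 32.15
tool_pos: [0.3923, 0.3378, 0.0845]
tool_rot: [0.0, 0.636, 0.771, 0.001]
ft_force: [2.5, -0.3, 6.1]
width: 0.156
```

```bash
python3 - <<'E'
from h import *
to([.390,.337,.09]);mp("s16.png",np.array([.3912,.3371,.0977]),2,54,2)
cb=shot("scene")
f=lambda X:np.round((np.array(proj(cb,X))-[340,151])/2,1)
P=ctrl.read_state()["tool_pos"]
for p in (0,-15,-30):
        t=np.radians(p);D=np.cos(t)*UX+np.sin(t)*np.array([0,0,1]);N=np.cos(t)*np.array([0,0,1])-np.sin(t)*UX
        hh=np.array([P[0],P[1],.004])+.058*N+.007*D*(p<0); hh[:2]=P[:2]-(P[2]+.015-hh[2])*np.tan(-t)*UX[:2]
        print("pitch",p,"hub",f(hh),"tip",f(hh+.078*D),(hh+.078*D)[2],"L",f(hh+.058*UY),"R",f(hh-.058*UY),"bot",f(hh-.058*N),"top",f(hh+.058*N))
E
```

```text
t 32.15 pos [0.3923 0.3378 0.0845] delta mm [-0.3 -2.4 -5.5] yaw x 100.9 F [ 2.5 -0.3  6.1] w 0.156 q7 0.93
u0 340 v0 151
%%%%#:....:::::....=+...+**=---+@@@@@@@@@@
%%%%%=....::--:....--...==+*+---#@@@@@@@@@
#%*=:-:...----=....-:..:+==*+---:#@@@@@@@@
*------:..-+**=....-:..-=+***+----%@@@@@@@
------=-.:***==-...=-:=+******+---=#@@@@@@
-----++*****+*+=:.:==**********=---+@%@@@@
--=+####****+++=+=++=++==******+---:*%%@@@
+*#####+=+++==-==+==+==--*-+****+----*%%@@
#######=++==++--==+=--------=****=---=#%%@
#######+-=*##=--+=-----------=****=---+%%%
#############+-+=---=---------*****----*%%
*###########*===----=---+------****+=--:*%
+*##########===------==--+-----+****+----#
-===+++===+++=-------==--*+-----+****=---=
-===========----------==-+*=-----+***+=---
--========-----------=+++*+=------****+---
---======------------====---+=--++*****=--
---=======----------==-:--+***+*********=-
+---======-------=-------=***************=
+=--=======------====----*****************
+*---=======------==------+***************
+*+---======--------==---****####*********
+*+=---======--=---==---+*##########******
+++*---*======-----===**################*+
+***+---*======---====################+=--
++***=--++===========*#############*+-----
@%*+*+---*===========############+=-------
@@@*+++---*=========##########*+-------==*
pitch 0 hub [17.8  5.9] tip [25.7 16. ] 0.062 L [27.2  2.1] R [8.2 9.7] bot [16.9 13.1] top [18.8 -1.9]
pitch -15 hub [16.7  5. ] tip [23.8 17.2] 0.038024079091051696 L [26.   1.3] R [7.1 8.8] bot [14.4 10.2] top [19.1 -0.6]
pitch -30 hub [14.9  3.8] tip [20.8 17.2] 0.011729473419497455 L [24.2  0.2] R [5.5 7.6] bot [11.6  6.6] top [18.6  0.8]
```

Emit:
send_rows --deltas "0 4 -1 0 1; 0 8 0 0 1; 0 12 1 0 1; 0 16 2 0 1; 0 20 4 0 1" --grip_force 6

```text
time: 32.88
tool_pos: [0.4109, 0.3408, 0.0794]
tool_rot: [-0.0, 0.636, 0.771, -0.0]
ft_force: [-0.4, -0.1, -3.1]
width: 0.159
```

Emit:
send_rows --deltas "0 3 1 0 1; 0 6 2 0 1; 0 9 4 0 1; 0 12 5 0 1; 0 12 5 0 1"

```text
time: 33.5
tool_pos: [0.4221, 0.3437, 0.0753]
tool_rot: [-0.0, 0.636, 0.772, -0.0]
ft_force: [-4.7, -0.1, 5.2]
width: 0.156
```

```bash
python3 - <<'E'
from h import *
to([.390,.337,.09]);mp("s17.png",np.array([.3912,.3371,.0977]),2,54,2)
E
```

```text
t 33.5 pos [0.4221 0.3437 0.0753] delta mm [ -0.4 -32.8 -14.7] yaw x 101.0 F [-4.7 -0.1  5.2] w 0.156 q7 0.96
u0 340 v0 151
%%%%%..::::::::::....::+:.::::...:@@@@@@@@
%%%%#...:::::::....::...::::::..-#@@@@@@@@
#%*=-:..:::::::::.::....:...+.:::#@@@@@@@@
*-----:..::::::=*::-::.....:#+----%@@@@@@@
-------...::::.=-::::......+**+---+%@@@@@@
-----+++..::.::::=.:..:=:..++**=---+@@@@@@
--=+###*=....:-=*+....==:..*****---:*@@@@@
+*#######-...+*+#+....:...-*****+=---#@@@@
#########*:..+++*-....=:..+******=---=%@@@
##########+.:+**+=-..:=+=+********=---+%%@
#########+*=+++=-=+:.:=*+++********----*%%
#########=*+++=-====-+*+==+*+--+***+=--:*#
*########+=*##*=--++*++=--------****+----#
-*############*===++==-----------****=---=
-=*###########===+=--==-----------***+=---
--+*##########=------===--++=------***+---
--====++#*=**=--------==--***------+***=--
---=========----------===-***+------****=-
+---========---==-----===-=+***------****=
+=--========-==--------===--**=------*****
+*---======------------===--=--++--+******
**+---======------====-------+***+********
+*+=--=======------==--------*************
*++*---=======------==--=----**********#++
+***+---======--=---==------+*********+=--
*****=--========-=-----====#***####*+-----
++*+**---========-=---====*######+=-------
+++++*+---*=====--===-====####*+-------==*
```

```bash
cat > p.py <<'E'
from h import *
cb=shot("scene")
f=lambda X:np.round((np.array(proj(cb,X))-[340,151])/2,1)
P=ctrl.read_state()["tool_pos"]
for p in (0,-10,-20,-30):
        t=np.radians(p);D=np.cos(t)*UX+np.sin(t)*np.array([0,0,1]);N=np.cos(t)*np.array([0,0,1])-np.sin(t)*UX
        hh=np.array([P[0],P[1],.004])+.058*N+.007*D*(p<0); hh[:2]=P[:2]-(P[2]+.015-hh[2])*np.tan(-t)*UX[:2]
        print("pitch",p,"hub",f(hh),"tip",f(hh+.078*D),(hh+.078*D)[2],"L",f(hh+.058*UY),"R",f(hh-.058*UY),"bot",f(hh-.058*N),"top",f(hh+.058*N))
E
python3 p.py
```

```text
pitch 0 hub [20.9  9.7] tip [28.9 20.1] 0.062 L [30.3  5.9] R [11.2 13.7] bot [19.8 17. ] top [22.  2.]
pitch -10 hub [20.3  9.3] tip [27.8 21.2] 0.046358754573018995 L [29.7  5.5] R [10.6 13.2] bot [18.3 15.2] top [22.4  3. ]
pitch -20 hub [19.5  8.9] tip [26.3 21.8] 0.029430459822900847 L [28.9  5.1] R [ 9.9 12.8] bot [16.7 13.2] top [22.6  4.3]
pitch -30 hub [18.4  8.3] tip [24.3 21.8] 0.011729473419497455 L [27.7  4.5] R [ 8.9 12.1] bot [14.8 10.9] top [22.3  5.4]
```

Emit:
send_rows --deltas "0 3 -1 0 1; 0 6 -1 0 1; 0 10 0 0 1; 0 14 1 0 1; 0 14 1 0 1" --grip_force 4

```text
time: 34.22
tool_pos: [0.4374, 0.3464, 0.0742]
tool_rot: [0.0, 0.636, 0.771, 0.001]
ft_force: [-1.9, 0.3, 4.7]
width: 0.151
```

```bash
python3 - <<'E'
from h import *
to([.390,.337,.09])
c=shot("scene","s18.png");g=cv2.cvtColor(c["frame"],cv2.COLOR_RGB2GRAY)
print("u0 352 v0 160")
for r in g[160:206,352:420]:print("".join(" .:-=+*#%@"[min(9,max(0,(int(x)-30)//13))] for x in r))
E
python3 p.py
```

```text
t 34.23 pos [0.4374 0.3464 0.0742] delta mm [ -0.2 -48.3 -15.9] yaw x 100.9 F [-1.9  0.3  4.7] w 0.151 q7 0.98
u0 352 v0 160
=:      .::.. ..      =-   .:.                +@+:..::::.*%@@@@@@@@@
**-.    .....::.     -#%=. .:-. .             *%#*=-:::::-*@@@@@@@@@
##*-.    ..:.::..    +#@*:...-:              .*###+=-::::::@@@@@@@@@
###*:     ........   =**=:...:.              -####*+-::::::*@@@@@@@@
####+.     ......    .:......::              *######+-:::::.*@@@@@@@
%%###=.     ..      .....:...:.      ..      ######%#+=::::::*%@@@@@
@@%%%#-.         ......:*=.       .....     -#######%++-::::::#@@@@@
@@@%%%#-         ...--**%*:       ...       =#######%*+-::::::=%@@@@
@@@@%%@+.        .:=**@%#+.       ..        *#########*-=-:::::+%@@@
@@@%@%%%=.       =+***%#*-.       .        .*##########==-::::::+#@@
@@@%@%%%*-.      *#***+++-.       ..       -###########**=:::::::+@@
@@@@%@%***:      **++*==+-        .=-.     *#############=-:::::::#@
@@@@@@#=*#=.    .==-+#+=+=:       =#+:    +##############*=:::::::+%
@@@@@@#=+#*-.    ---+#+==+=.      =+=: .-:*###############*-=::::::+
@@@@@@%+=
[... 1971 characters left out ...]
#####%@%#*=-::------
-::::-====+++++++=-------------======----------*##%@@#*+-:----------
=-::::===++++++++===------------=-------------+##@%##=:::---------=-
+-::::-++=+++++++++=----------------======-=##@@#**-::------------=-
pitch 0 hub [22.3 11.7] tip [30.5 22.2] 0.062 L [31.8  7.8] R [12.6 15.7] bot [21.2 18.9] top [23.5  4. ]
pitch -10 hub [21.8 11.3] tip [29.4 23.2] 0.046358754573018995 L [31.2  7.4] R [12.1 15.3] bot [19.7 17.1] top [24.  5.]
pitch -20 hub [21.  10.9] tip [27.9 23.9] 0.029430459822900847 L [30.4  7.1] R [11.4 14.8] bot [18.1 15.2] top [24.1  6.3]
pitch -30 hub [19.9 10.3] tip [25.9 23.9] 0.011729473419497455 L [29.3  6.5] R [10.3 14.2] bot [16.3 12.9] top [23.8  7.5]
```

Tip is now low (pitch about −30°), resting on the lower arm and shank tip. Shift it 15 mm right for room, then let it roll over gently against a finger.

Emit:
send_rows --deltas "0 0 0 0 1; 0 0 -3 0 1; -5 0 -4 0 1; -10 0 -4 0 1; -15 0 -4 0 1" --grip_force 15

```text
time: 34.95
tool_pos: [0.4393, 0.3304, 0.0775]
tool_rot: [0.0, 0.637, 0.771, -0.0]
ft_force: [0.4, 0.4, -4.3]
width: 0.152
```

Emit:
send_rows --deltas "0 0 2 0 1; 0 0 4 0 1; 0 0 4 0 0.83; 0 0 4 0 0.8; 0 0 4 0 0.8" --grip_force 8

```text
time: 35.58
tool_pos: [0.4394, 0.3314, 0.074]
tool_rot: [0.0, 0.636, 0.771, 0.0]
ft_force: [-0.4, -0.1, -1.5]
width: 0.201
```

Emit:
send_rows --deltas "0 0 0 0 0.75; 0 0 0 0 0.7; 0 0 0 0 0.65; 0 0 0 0 0.62; 0 0 0 0 0.62"

```text
time: 36.2
tool_pos: [0.4392, 0.3311, 0.0737]
tool_rot: [0.0, 0.636, 0.771, -0.0]
ft_force: [-0.1, -0.3, 0.3]
width: 0.379
```

Emit:
send_rows --deltas "2 0 0 0 0.62; 5 0 0 0 0.62; 8 0 0 0 0.62; 11 -1 0 0 0.62; 14 -1 0 0 0.62"

```text
time: 36.83
tool_pos: [0.4354, 0.3449, 0.0737]
tool_rot: [-0.0, 0.636, 0.771, -0.0]
ft_force: [-0.5, -0.4, 1.1]
width: 0.38
```

```bash
cat > m.py <<'E'
from h import *
import sys
to([.417,.343,.05])
c=shot("scene",sys.argv[1]);g=cv2.cvtColor(c["frame"],cv2.COLOR_RGB2GRAY)
u,v=map(int,sys.argv[2:4])
print("u0",u,"v0",v)
for r in g[v:v+56,u:u+76]:print("".join(" .:-=+*#%@"[min(9,max(0,(int(x)-30)//13))] for x in r))
E
python3 m.py s19.png 345 150
```

```text
t 36.83 pos [0.4354 0.3449 0.0737] delta mm [  1.6 -18.4  23.7] yaw x 101.0 F [-0.5 -0.4  1.1] w 0.38 q7 0.98
u0 345 v0 150
@@@@+    ..         .::.                                      ......==%@@@@:
@@@@+   ...          .:.                               ...     .... @@@@@@@#
@@@@*:   ..           ..                      .:.      ..:         .@@@@@@@@
@@@@*:                ..                    .=**-     ...:.        -@@@@@@@@
@%**=:.                                  .:++#%#-  .........       *@@@@@@@@
#+::::.    .                            =+*###+=.........::        %@@@@@@@@
::::::.       .    .  .             . .:####*+:............     .-#@@@@@@@@@
::::::.                           ... .:+#*+--.......   ..    :=%@@@@@@@@@@@
::::::.      ....     .        .....    .=-........     ::   .:%@@@@@@@@@@@@
:::::::.     ..-:.       .      ..        ......       :-::.:::*@@@@@@@@@@@@
::::::--.     .-:.. ...                    --:.        +=-:::::.*%@@@@@@@@@@
:-::-+**+:     .....:.   .    ..    .     .#%=.        ##+-:::::-*@@@@@@@@@@
-:-+*####=.     ....:...      .:.  .      -@@=      
[... 2635 characters left out ...]
#####*#
##+-::::-=====+++=+=-------------------------------------+#%###%#########%#*
*#*=-::::=====+=+=++==-----------------------------------+###########*#%%*+=
###*=:::::=+===++++++=---------------------------------**#%########%%%**+-:-
####+-::::-===+++++=+=--------------------------------=#%##%%%###%@@#*=-----
####*=-::::====++++=++==------------------------------=#######%@%#**=:------
**#*#+-:::::=+===+++=++=---------------==-------------*#####%@%#*=-:--------
**#*#*+-::::-===+++++++==-------------=+=------------*###%@@#*+-::----------
**#*##*=-::::=====++++++==------------==----------=#*###@%##=::----------=--
******#+-::::-=+==+++++++=----------------==----===%%@@#**-::------------=-=
```

Emit:
send_rows --deltas "3 0 0 0 0.62; 6 0 0 0 0.62; 9 -1 0 0 0.62; 12 -1 0 0 0.62; 15 -2 0 0 0.62"

```text
time: 37.5
tool_pos: [0.4308, 0.3593, 0.0738]
tool_rot: [0.0, 0.636, 0.771, 0.0]
ft_force: [0.3, 0.8, -0.8]
width: 0.377
```

Emit:
send_rows --deltas "3 0 0 0 0.62; 6 0 0 0 0.62; 9 -1 0 0 0.62; 12 -1 0 0 0.62; 15 -2 0 0 0.62"

```text
time: 38.12
tool_pos: [0.4259, 0.3736, 0.0737]
tool_rot: [0.0, 0.636, 0.771, 0.0]
ft_force: [0.2, 0.4, -0.3]
width: 0.383
```

```bash
python3 m.py s20.png 345 150
```

```text
t 38.12 pos [0.4259 0.3736 0.0737] delta mm [-28.3 -14.6  23.7] yaw x 101.0 F [ 0.2  0.4 -0.3] w 0.383 q7 0.93
u0 345 v0 150
@@@@@@@@@@@@%**=.                                ...:::.+:.........:.       
@@@@@@@@@%*+=-::                              ...:-::::. .........:.      -#
@@@@@@%*++-:::::.                          ..... .-::.........   *#:   -=%@@
@@@@#**=::::::::.        ... .           .....    ..........     @@*.-#@@@@@
@%##=::::::::::::.      ....              .         .....       .@@@%@@@@@@@
#+::::::::::::::::.      ... ...  .                 ...         +@@@@@@@@@@@
:::::::::::::::-=-:.     .....:.       .::.         --:         @@@@@@@@@@@@
::::::::::::-:--=+*=.     ........     .::.         ==.        .@@@@@@@@@@@@
::::::::::::--+**##*-.     .......    ....-.        ==.        -@@@@@@@@@@@@
:::::::--:-+**######*-      ...      .....-.        =+:        -%@@@@@@@@@@@
::::-::--+*##########*:           ........:.       .=+-        .+#@@@@@@@@@@
:----+**#%############=.          ...... ..      .:=++-.       ::+@@@@@@@@@@
-:-*#%%@%%%%##########*-          .-%#:        .:-=
[... 2636 characters left out ...]
#####*#
*#+-::::-#+===++===+=+++==++==+==----------------=-----------+###########%%#
*#*=-::::*#+==+++=++=+++++=+==++=---------------------------=#%#######%@@#*=
###*=::::-%#+==+++==++=++==++==+==------------------------=##%%####%@%##*=::
####+-::::+%+==+++++++++++=++++==+=----------------==----==%@@%%#%@@#*=-::--
####*=-::::*%+==+++++++++++==+==+++=-------------=========#@@@%@%#**=:------
**###+-::::-%#+=++++++++++++=++==++=-------------=++++==+=%%@@%#*=-::-------
**###*+--:::+%*===++++++++++++++++++=-------------=+++++=#@@#*+-::----------
*****#*=-::::+#+==++++=++++++=+++++++=------------=+++=+%@#*=:::---------=--
@#*****+-:::::%#+=++++++++++++++++++++=---------==++++=+**-::------------=-=
```

Emit:
send_rows --deltas "3 0 0 0 0.62; 6 0 0 0 0.62; 9 -1 0 0 0.62; 12 -1 0 0 0.62; 15 -2 0 0 0.62"

```text
time: 38.8
tool_pos: [0.4211, 0.3879, 0.0737]
tool_rot: [0.0, 0.636, 0.771, 0.0]
ft_force: [-0.1, 0.8, -0.8]
width: 0.382
```

Emit:
send_rows --deltas "3 0 0 0 0.62; 5 0 0 0 0.62; 7 0 0 0 0.62; 7 0 0 0 0.5; 7 0 0 0 0.4"

```text
time: 39.42
tool_pos: [0.4199, 0.3945, 0.0737]
tool_rot: [0.0, 0.636, 0.771, -0.0]
ft_force: [0.2, -0.0, -0.4]
width: 0.578
```

```bash
python3 m.py s21.png 345 146
```

```text
t 39.42 pos [0.4199 0.3945 0.0737] delta mm [-50.  -12.6  23.7] yaw x 100.9 F [ 0.2 -0.  -0.4] w 0.578 q7 0.9
u0 345 v0 146
@@@@@@@@@@@@@@@@@@@@@@@+                                :+#%@@@@@+=....... :
@@@@@@@@@@@@@@@@@%@@%**:                              .+#@@@@@@@+........  #
@@@@@@@@@@@@@@@@@%***-:                             ...#@@@%%@+.......    .@
@@@@@@@@@@@@@@%#**=::::.        ..               ......=%%#==........     =@
@@@@@@@@@@@@%**=::::::::.       ...           .....   ..+-. ...--.   .    #@
@@@@@@@@@%**=::::::::::::.       :.  ..   .   ...      .... -=%@+         @@
@@@@@@@#*+-::::::::::::::.       .......                ...+%@@@=        -@@
@@@@%##=:::::::::::::::--:.      .......     .     .. . ...%@@@%:        *@@
@%##=::::::::::::::::::---+-      ......     :.          ::+%@@+         @@@
#+::::::::::::::::-::-++++#*:      .....     .:.        .::.+%@=        .@@@
:::::::::::::::-=--+**######*:            ....-.        .::::*%-        +@@@
::::::::::::-::-=++##########=           .....:.        ::::::+:        @@@@
:::::::::::::-+**############*-          .....:.    
[... 2635 characters left out ...]
#######
=:::::@#+===+===+=++++=+++=========+-::---:::::::-------------------*#######
+-::::+%*====+==+=++++==++==+======+-:::::::::::-----------------=--########
*=-::::*%+===++++=+=+++==++=+========-::::::::-------------------=*#########
**=:::::%#+==+++==+++++==++==+=======---------------------------=#@@%####%#%
*#+-::::+%*===+++=++++++==++=++=======------------------------==#@@@%%%%%@%#
*#*=-::::*%+==++++==+++++=+++++=======----------------------==+=*%@@@%%@@#*=
###*=::::-%#+=+++++=++++++=++==+=======-----------------====+++=#@@@@%#**=:-
####+-::::+%*==+++++++++++=++++++=====+======-----------==+++++=#@@@#*=::---
#****=:::::*%+===+++++++++++++++++====++++++=----------===++++=%%#**=::-----
```

Emit:
send_rows --deltas "0 0 0 0 0.3; 0 0 0 0 0.3; 0 0 -10 0 0.3; 0 0 -30 0 0.3; 0 0 -60 0 0.3"

```text
time: 40.1
tool_pos: [0.4195, 0.3942, 0.1344]
tool_rot: [-0.0, 0.636, 0.771, -0.001]
ft_force: [0.4, -0.1, 0.4]
width: 0.699
```

Emit:
send_rows --deltas "0 -5 -40 0 0.3; -50 0 -60 0 0.3; -100 0 -60 0 0.3; -150 0 -60 0 0.3; -200 10 -60 0 0.3"

```text
time: 40.72
tool_pos: [0.4676, 0.1987, 0.1946]
tool_rot: [0.0, 0.636, 0.772, 0.0]
ft_force: [0.3, 0.3, -0.2]
width: 0.699
```

```bash
python3 m.py s22.png 345 146; python3 - <<'E'
from h import *
c=shot("top","t22.png");g=cv2.cvtColor(c["frame"],cv2.COLOR_RGB2GRAY)
print("top u0 205 v0 262")
for r in g[262:354:2,205:292]:print("".join(" .:-=+*#%@"[min(9,max(0,(int(x)-30)//10))] for x in r))
E
```

```text
t 40.73 pos [0.4676 0.1987 0.1946] delta mm [151.2 -22.3 144.7] yaw x 101.0 F [ 0.3  0.3 -0.2] w 0.699 q7 1.27
u0 345 v0 146
@@#-        +%@@@@@@@@@@%#+::::::::::::::::-:-::::::.*@@@@@@@@@@@@@@@@@@@@@@
@@*:       :*%@@@@@@@##*-:::::::::::::::-::=++==-:::::#@@@@@@@@@@@@@@@@@@@@@
@@*:       :*@@@@@%#*=:::::::::::::::--:-+**%%#+=:::::-%@@@@@@@@@@@@@@@@@@@@
@%*:       -#@@%##=:::::::::::::::-=--+**%@@@@@+=-:::::+@@@@@@@@@@@@@@@@@@@@
@%*:       =+*#+::::::::::::::::::-=**%@@%@@%%@#+-::::::*@@@@@@@@@@@@@@@@@@@
@%+.       :-:::::::::::::::::::-:**%@%%@%%%@%%@#==-:::::*%@@@@@@@@@@@@@@@@@
@%+.       .::::::::::::::--::++**%%@%%%%%%%%%%%@#+=-::::-#@@@@@@@@@@@@@@@@@
@%+:       .:::::::::::-::--+*%%%%%%%%%%%%%%%%%%%@#+-::::::@@@@@@@@@@@@@@@@@
@#=:       .:::::::::-:---+*%%%%%%%%%%%%%%%%%%%%%%@+=::::::*@@@@@@@@@@@@@@@@
*=:..     .:::::::=-:-+***%@%%%%%%%%%%%%%%%%%%%%%%@#+-::::::*@@@@@@@@@@@@@@@
::::..    .::::-=-=+*#%@%%%%%%%%%%%%%%%%%%%%%%%%%%%@#+=::::::#@@@@@@@@@@@@@@
:::::....:::-::-=**%%@@@%%%%%%%%%%%%%%%%%%%%%%%%%%%%@+*%*-:::-@@@@@@@@@@@@@@
::::::::::::--+**%@%%%@@%%%%%%%%%%%%%%%%@@@%%%%%%%%
[... 6702 characters left out ...]
@@@@@@@@%#=:-+#%%%%%%%%%%%%%%%%%%%%%%%%%@@@%%@@%%##################***+==-:.........
@@@@@@@@@@@@%*=-+#%%%%%%%%%%%%%%%%%%%%%%%%%@@@@%@%%%#####********+==++==++***+=:.......
@@@@@@@@@@@@%#=-=*#%%%%%%%%%%%%%%%%%%%%%%%%%%%%%###**+========+***###*###%%%%%*=:......
@@@@@@@@@@@@@#=:-+#%%%%%%%%%%%%%%%%#####**++++++++++***#####%%%%%%%%%%%%%%%%%%#+-......
@@@@@@@@@@@@@#+-:-+#%%%%%%%###**++==+++++***#%%%%%@@%%%@@@%@@%@@%%%%%%%%%%%%%%%#+-.....
@@@@@@@@@@@@@%#=::=====+++++++**##%%%%@@@@@@@@@@@@@@@@@%@@@@%%%@@%@%%%%%%%%%%%%%#+:....
@@@@@@@@@@@@@%#+==+**####%%%@@@%@@@@@@@@@@@@@@@@@@@@@%@%%%@@%%@@%%%%%%%%%%%%%%%%%*=:...
@@@@@@@@@@@@@@%%%%@@@@@@@@@@@@@@@@@@@@@@@@@@@@@@@@%%%@@%%%%%@@%%%%%%%%%%%%%%%%%%%#*-...
```

The plug lies in the tray, X-wise on two arms and the tip (upper arms at map (23,15) and (57,15), symmetric). Now the vent knob.

Emit:
send_rows --deltas "-50 10 0 0 0.25; -105 21 0 0 0.25; -160 32 0 0 0.25; -215 44 0 0 0.25; -270 55 0 0 0.25"

```text
time: 41.45
tool_pos: [0.5739, -0.0553, 0.1945]
tool_rot: [0.0, 0.636, 0.772, 0.001]
ft_force: [0.4, 0.1, 0.3]
width: 0.747
```

Emit:
send_rows --deltas "-45 9 0 0 0.25; -90 18 0 0 0.25; -120 25 0 0 0.25; -126 26 0 0 0.25; -126 26 0 0 0.25"

```text
time: 42.08
tool_pos: [0.6223, -0.1718, 0.1938]
tool_rot: [-0.0, 0.636, 0.772, 0.0]
ft_force: [0.4, 0.2, -0.2]
width: 0.748
```

```bash
python3 - <<'E'
from h import *
to(KNOB-.025*UX+[0,0,-.010])
E
```

```text
t 42.08 pos [ 0.6223 -0.1718  0.1938] delta mm [-2.7  0.6 93.8] yaw x 101.0 F [ 0.4  0.2 -0.2] w 0.748 q7 2.02
```

Emit:
send_rows --deltas "-3 0 25 0 0.25; -3 0 50 0 0.25; -3 0 75 0 0.25; -3 0 93 0 0.25; -3 0 93 0 0.25"

```text
time: 42.7
tool_pos: [0.6221, -0.1746, 0.0997]
tool_rot: [-0.001, 0.636, 0.772, -0.0]
ft_force: [-1.0, -0.6, 0.7]
width: 0.747
```

Emit:
send_rows --deltas "0 0 0 0 0.6; 0 0 0 0 0.6; 0 0 0 0 0.6; 0 0 0 0 0.6" --grip_force 25

```text
time: 43.2
tool_pos: [0.6235, -0.1745, 0.1015]
tool_rot: [-0.0, 0.636, 0.772, 0.001]
ft_force: [-1.0, 4.8, 6.4]
width: 0.448
```

Emit:
send_rows --deltas "0 6 0 0 0.6; 0 12 0 0 0.6; 0 18 0 0 0.6; 0 24 0 0 0.6; 0 29 0 0 0.6"

```text
time: 43.82
tool_pos: [0.648, -0.1697, 0.1013]
tool_rot: [-0.004, 0.636, 0.771, -0.002]
ft_force: [-22.4, 5.2, 23.3]
width: 0.449
```

Emit:
send_rows --deltas "0 2 0 0 0.6; 0 2 0 0 0.6"

```text
time: 44.08
tool_pos: [0.648, -0.1697, 0.1013]
tool_rot: [-0.005, 0.637, 0.771, -0.003]
ft_force: [-20.6, 5.6, 20.9]
width: 0.447
```

Emit:
send_rows --deltas "0 -5 0 0 0.6; 0 -6 0 0 0.5; 0 -6 0 0 0.3; 0 -6 0 0 0.25; 0 -6 0 0 0.25"

```text
time: 44.7
tool_pos: [0.6476, -0.1717, 0.1006]
tool_rot: [0.0, 0.636, 0.771, -0.0]
ft_force: [-0.8, -0.0, -0.6]
width: 0.754
```

Emit:
send_rows --deltas "0 0 -30 0 0.25; 0 0 -65 0 0.25; 0 0 -100 0 0.25; 0 -30 -120 0 0.25; 0 -60 -120 0 0.25"

```text
time: 45.32
tool_pos: [0.5892, -0.1834, 0.2226]
tool_rot: [0.002, 0.636, 0.771, 0.001]
ft_force: [0.2, -0.3, -0.7]
width: 0.748
```

```bash
python3 - <<'E'
from h import *
to(KNOB)
cb=shot("scene","s30.png");ca=shot("top","t30.png")
a=cv2.imread("pics/scene0.png",0);b=cv2.imread("pics/s30.png",0)
f=lambda g:"\n".join("".join(" .:-=+*#%@"[min(9,int(x)//20)] for x in r) for r in g[266:302:2,170:220])
print(f(a));print("----now");print(f(b))
print("detent px",proj(cb,KNOB-.025*UX),"home px",proj(cb,KNOB))
for g,n in((a,"before"),(b,"now")):
    m=(g[268:296,178:212]<60).astype(np.uint8);M=cv2.moments(m,True);print(n,M["m10"]/M["m00"]+178,M["m01"]/M["m00"]+268,M["m00"])
# bystanders: changed regions outside robot
d=cv2.morphologyEx((cv2.absdiff(a,b)>60).astype(np.uint8),cv2.MORPH_OPEN,np.ones((3,3)))
n,l,s,c=cv2.connectedComponentsWithStats(d)
print([tuple(map(int,x)) for x in s[1:] if x[4]>25])
E
```

```text
t 45.33 pos [ 0.5892 -0.1834  0.2226] delta mm [  2.7  60.  112.8] yaw x 101.0 F [ 0.2 -0.3 -0.7] w 0.748 q7 2.05
%%%%%%%%%%%%%%%%%%%%%%%%%%%%%%%%%%%%%%%%%%%%%%%%%%
%%%%%%%%%%%%%%%%%%%%%%%%%%%%%%%%%%%%%%%%%%%%%%%%%%
%%%%%%%%%%%%%%%%%%%%%%%%%%%%%%%%%%%%%%%%%%%%%%%%%%
%%%%%%%%%%%%%%%%%%%%%%%%%%%%%%%%%%%%%%%%%%%%%%%%%%
%%%%%%%%%%%%%%%%%%%%%@@@%*****%@%%%%%%%%%%%%%%%%%%
%%%%%%%%%%%%%%%%%%@%*=:::::::::=#@%%%%%%%%%%%%%%%%
%%%%%%%%%%%%%%%@%+-::::::::::::::#@%%%%%%%%%%%%%%%
%%%%%%%%%%%%%%%#=:::::::::::::::::#@%%%%%%%%%%%%%%
%%%%%%%%%%%%%%#=::::::::::::::::::-#@%%%%%%%%%%%%%
%%%%%%%%%%%%%%#-:::::::::::::::::::*@%%%%%%%%%%%%%
%%%%%%%%%%%%%%@#-:::::::::=++=::::-#@%%%%%%%%%%%%%
%%%%%%%%%%%%%%%%#-:::::-+*##**=::=#@%%%%%%%%%%%%%%
%%%%%%%%%%%%%%%%%*::::::=**##*++#@%%%%%%%%%%%%%%%%
%%%%%%%%%%%%%%%%%@%*::.::=***+++*#%%%%%%%%%%%%%%%%
%%%%%%%%%%%%%%%%%%%%@%%@%#+*#%%%%%%%%%%%%%%%%%%%%%
%%%%%%%%%%%%%%%%%%%%%%%%%%%%%%%%%%%%%%%%%%%%%%%%%%
%%%%%%%%%%%%%%%%%%%%%%%%%%%%%%%%%%%%%%%%%%%%%%%%%%
%%%%%%%%%%%%%%%%%%%%%%%%%%%%%%%%%%%%%%%%%%%%%%%%%%
----now
***********************************#@@@@@@@@@@@@@@
*+*******
[... 623 characters left out ...]
-::::=*##++*#%@@@@@@@@@@@@@@@@
**********************+++++*%@@@@@@@@@@@@@@@@@@@@@
*******************+++#%%@@@@@@@@@@@@@@@@@@@@@@@@@
******************#%@@@@@@@@@@@@@@@@@@@@@@@@@@@@@@
*************#%@@@@@@@@@@@@@@@@@@@@@@@@@@@@@@@@@@@
detent px (np.float64(190.76100851352285), np.float64(274.54627407213655)) home px (np.float64(194.72949024226892), np.float64(283.5399280104055))
before 194.42990654205607 282.8411214953271 214.0
now 194.31506849315068 282.5342465753425 219.0
[(429, 3, 67, 67, 1931), (80, 64, 135, 181, 11031), (287, 130, 90, 30, 1354), (231, 132, 23, 16, 222), (397, 133, 75, 32, 1618), (372, 149, 32, 13, 253), (362, 156, 9, 5, 36), (383, 194, 9, 3, 27), (266, 233, 12, 15, 83)]
```

```bash
python3 - <<'E'
from h import *
for n in("top0","t22","t30"):
    g=cv2.imread(f"pics/{n}.png")[220:246,368:400].astype(int);m=(g[...,2]-g[...,0]>20).astype(np.uint8);M=cv2.moments(m,True);print(n,M["m00"],M["m10"]/max(1,M["m00"])+368,M["m01"]/max(1,M["m00"])+220)
a=cv2.imread("pics/s22.png",0)[150:206,350:410].astype(int);b=cv2.imread("pics/s30.png",0)[150:206,350:410].astype(int);print("plug change px",(abs(a-b)>40).sum())
print(ctrl.job_done())
E
```

```text
top0 0.0 368.0 220.0
t22 0.0 368.0 220.0
t30 3.0 380.0 239.33333333333334
plug change px 48
the job is handed in; nothing more can be done
None
```

The plug is out and lying in the steel tray, the vent knob is back home, and I handed the job in at about 45.5 s with nothing held. The main caveat is the unscrewing, where contact forces were high.

**What I did**
- I pulled the vent knob 25 mm to its outer detent. A camera check after release showed it where a 25 mm pull predicts.
- I unscrewed the plug by pushing its arms with closed fingers. Then I gripped the upper arm, which came square and upright, and drew the plug out with only 1–2 N.
- I lowered the plug into the tray, let its shank swing down onto the floor at low grip, and rolled it over between the fingers. It now rests on two arms and its tip.
- I pushed the knob in 25 mm to its stop and let go.

**Last checks**
- **Knob:** its image position is within 0.4 pixel of the start picture, where it was fully home.
- **Plug:** in the tray in an X pose. It was unchanged during the knob work except for 48 pixels that I did not look into; I think they are the arm's shadow.
- **Other things:** the scene-camera comparison showed no changed areas that I took for moved objects.

**What failed or disagreed**
- **Forces:** the fingers reached about 83 N vertically and about 75 N sideways on the arms (about 88 N in total at most), against the 120 N wrist limit.
- **Slips:** the fingers slid off an arm at least once, and the turn angle from the fingertips disagreed with the pictures until I triangulated.
- **Jar:** my colour check on the small jar in front of the unit found no usable pixels, so I did not confirm it numerically. Nothing touched it knowingly.

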